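# Zero the bullet rotator on its stop and index it one division

## Task

The fired bullet on the worm-driven rotator has to be turned from its first land to its second; the first land is where the stop screw halts the dial. Take the upright handle of the crank and wind anticlockwise until you feel the dog on the dial come down on the stop screw, and lean on it for a moment with about 6 newtons at the handle, never over 10, for the worm is delicate. Then wind clockwise by exactly one long division of the dial, which is three full turns of the crank, and let go without disturbing the things on the desk around it.

Things in the scene. Friction and masses are not known exactly. Their poses are not given: they have to be found in the camera images.
- handle_mid (a point): Middle of the crank's upright black handle, half-way up: 14.4 mm thick, 41 mm tall, standing on a black handwheel (74 mm across, level, its top 24 mm below this point; a 3 mm collar round the handle's foot) at 28 mm from the wheel's axis. The handle's sleeve turns freely on its pin, so a hand that grips it need not turn as it goes round. Running drag at the handle is about 1 N.
- crank_axis (a point): Point on the crank's upright axis, fixed on the rotator, at the height of handle_mid. 18 turns of the crank turn the dial once; clockwise seen from above turns the dial clockwise seen from its face. The crank turns freely clockwise; anticlockwise it is halted by the stop, 0.4 to 2 turns from where it starts.
- dial: Light grey metal dial, 90 mm across, upright on the front of the rotator's grey drum, with a copper bullet on its centre; origin on its axis, own x axis along the axis away from the face. Long black lines every 60 degrees. A steel dog (12 x 10 x 21 mm block) is screwed on its rim, at the upper left seen from the robot at the start.
- dog_face (a point): Middle of the dog's contact face (its anticlockwise side, seen from the dial's face), 56 mm from the dial's axis.
- stop_block: Dark block (18 x 40 x 13 mm) clamped on a steel bar at the left of the dial, carrying the upright stop screw. Origin: top of the screw's 12 mm head at its mid setting, 56 mm left of the dial's axis. The screw may stand up to 2 mm higher or lower (a tenth of a crank turn), so contact has to be felt: there the drag at the handle climbs by about 0.5 N per mm of its path, and each newton above the running drag presses dog on screw with about 9 N.
- loupe_mid (a point): Black stand loupe, 38 mm across, 41 mm tall, standing in front of the rotator: leave alone. Point on its axis 20 mm up.
- tweezers_mid (a point): Steel tweezers, 122 mm long, lying in front of the rotator: leave alone. Point over their middle.
- slide_box_mid (a point): Small carton of slides, 33 x 86 x 46 mm, behind the rotator: leave alone. Point on its axis 20 mm up.
- jar_small_mid (a point): Small white jar, 38 mm across, 67 mm tall, behind the rotator: leave alone. Point on its axis 20 mm up.
- marker_mid (a point): Marker pen, 135 mm long, lying to the right of the rotator: leave alone. Point at its middle.

How it is judged:
On the way, in this order (a step that is already met when the one before it is completed fails the run):
1. the dog is wound home on the stop screw and pressed on it (contact force between dial and anything else above 25 N and distance between dog_face and stop_block below 0.008 m), for 0.2 s.
2. the dial has been wound clockwise by one long division from the stop (distance between dog_face and stop_block between 0.0524 and 0.0594 m), for 0.2 s.
At the end, for the whole second after the job is handed in: the dial is at rest one long division (60 degrees, within 4) clockwise from the stop's mid setting: 52.4 to 59.4 mm between dog_face and stop_block (all of step 2 and angular speed of dial below 0.02 rad/s); the robot touches nothing.
It fails at once if the crank is forced: the dog is pressed on the stop with more than 85 N (about 10 N at the handle) (contact force between dial and anything else above 85 N).
It fails at once if one of the things on the desk is shifted by more than 15 mm (distance of any of loupe_mid, tweezers_mid, slide_box_mid, jar_small_mid, marker_mid from where it was at the start of the episode above 0.015 m).
It also fails if it takes over 67 s, if anything falls off the work surface, if the arm or the gripper's body presses on something with over 40 N, if the wrist force passes 120 N, or if a joint passes its speed limit or range.

## Robot

A 7-joint arm with a two-finger parallel gripper is mounted at the origin on a cart in front of the work surface, level with it; the furniture and walls round the work are solid. World frame = base frame: x ahead of the robot, y to its left, z up, the work surface at z = 0. Lengths are in m, angles in rad, forces in N, time in s.
With the tool pointing down it reaches from about 0.35 to 0.775 m from the base axis. Payload 3.1 kg.
Tool frame: the origin (TCP) lies on the centre line of the jaws, within the pads' length; the fingertips stand 11 mm ahead of it and the grasp point (between the pads) lies 8 mm behind it (env.tips_ahead is the distance from the TCP to the fingertips, in m); x points along the fingers, z is the direction in which the jaws open and shut, and the axes are right-handed (so a half turn about x gives the same grasp; the last joint's range is limited). The gripper opens to 85 mm and grips with 20 to 120 N. Pads are 22 mm wide; open, the fingers measure 114 mm over their backs; the gripper's body (76 mm by 85 mm) begins 54 mm behind the grasp point. The pads swing forward as they close: fully open they stand 13 mm farther back than shut.
Start: joints at [-1.243, 0.311, 0.014, 1.512, -0.004, 1.319, -0.027], TCP at [0.199, 0.513, 0.242] pointing down, gripper open.
Joint ranges: [-2.7, 2.7], [-0.3, 1.91], [-1.27, 1.3], [0.12, 2.57], [-1.44, 4.58], [0.2, 2.03], [-3.05, 3.05]. Speed limits (rad/s): [2.79, 2.79, 3.14, 3.14, 3.14, 3.14, 3.14].

## Interface

Orientations are given as a unit quaternion [w, x, y, z].
In Python, from workcell import env, get_image, hand_in, nets gives the robot as it stands.
- The arm moves only by the tool carry_out, never from a script. Its argument "steps" is a list of rows, each a list of 7 numbers: the shift along the world's x, y, z in m, then the turn, a rotation vector about the world's x, y, z in rad, then the finger opening in m, from 0 to 0.0854. A call has exactly 10 rows; each row shifts and turns the commanded pose from where the row before left it; what a row does not reach is not made up. A row lasts 1/12 s, in which the tool goes at most 41.7 mm and 7.16 degrees, less where a joint would pass 70% of its speed; a pose out of reach is approached as far as the arm can. A call with a gripper value outside its range is refused whole. The fingers move at their own pace and stop on an object; "squeeze" is the grip in N (left out, the last holds). Time passes only in rows, so rows that do not move let the fingers close, or fill a call up. It gives the time, the measured TCP pose, the force and the opening at its end, in the units of the state.
- env.read_state(): the state, without advancing time (a new reading comes with each control period).
- get_image(name): name is "scene" or "top"; returns a dict with "image" (384x512x3 uint8, red, green, blue), "fx", "fy", "cx", "cy" (pixels), "T" (4x4, takes a point from camera to world coordinates). Camera axes: x right, y down, z forward; pixel columns grow to the right and rows downward; lengths in m; the calibration is good to about 2 mm. A picture is of the moment at which its call begins. There is no depth.
- hand_in(): hands the job in, once; it reports no verdict.
Trained networks look in a picture, given as the dict that the camera call returned (one of the last four; its "shot" number tells which), for a name from the list of things; names that differ only in an ending like _2 or _b are one class to them, and where a whole thing is asked for, a point or a joint stands for the part that bears it (a point fixed in the world has none). Each returns a list of dicts, best first, with "confidence" (0 to 1); they miss things now and then, are a little off and sometimes report something else, mostly with a low value. They report only what shows in the picture. A call takes as long as a camera call.
- nets.boxes_of(picture, label): "location" ([x, y, z] in m, in world coordinates, good to about 4 mm: the middle of the surface that is visible of it).
- nets.masks_of(picture, label): "mask" (384x512 bool, what is visible of it).
- nets.tip_of(picture, label): "location" ([x, y, z] in m, in world coordinates, good to about 4 mm: a listed point, or the origin of a listed thing).
The state is a dict: "time": time; "joints": joint angles; "joint_velocities": joint speeds; "effort": joint torques, N m; "ee_pos": TCP position; "ee_rot": TCP orientation; "ft_force": force on the tool from outside, world axes, zero at the start; "torque": the same for the moment, N m; "width": opening from 0.0 (shut) to 1.0 (fully open).
Only numpy, scipy, OpenCV 4.12 (cv2) and the standard library are available. Lean on these libraries where they do the work, as an engineer would, in place of code of your own. Each camera call takes 0.05 s, during which the arm holds its last target.

## Working session

There is one attempt and no reset: what is moved stays moved. The work goes in short steps, Python scripts to look and compute and a tool call to move; the robot and the scene stay as the last step left them, time stands still between calls to the robot, and variables do not carry over. Pictures are saved under pics/ and viewed, and the job is handed in when it is done.

Besides the shell and the picture viewer there is one more tool, called after ">>>" in YAML: its name, and indented under it one key for each argument. carry_out: Moves the arm, as the interface text tells. Its arguments: {"type":"object","properties":{"steps":{"type":"array"},"squeeze":{"type":"number"}},"required":["steps"]}

```bash
ls; mkdir -p pics; python3 - <<'E'
from workcell import env,get_image,nets
import cv2,numpy as np
print(env.read_state())
for n in ["scene","top"]:
    p=get_image(n); cv2.imwrite(f"pics/a_{n}.png",p["image"][:,:,::-1]); print(n,p["fx"],p["cx"],p["cy"],np.round(p["T"],3).tolist())
    for l in ["handle_mid","crank_axis","dial","dog_face","stop_block","loupe_mid","tweezers_mid","slide_box_mid","jar_small_mid","marker_mid"]:
        print(l,[(np.round(d["location"],4).tolist(),round(d["confidence"],2)) for d in nets.tip_of(p,l)[:2]])
E
```

```text
pics
{'time': 0.0, 'joints': array([-1.24273535,  0.31173481,  0.01398209,  1.51303043, -0.00444026,
        1.31919779, -0.02717957]), 'joint_velocities': array([ 0.00065106, -0.0011654 ,  0.00030542, -0.00014372, -0.00074037,
       -0.00144852, -0.00193454]), 'effort': array([-2.32856391e-04, -3.79908907e+01,  1.46227470e-01, -2.30586755e+01,
        1.24421879e-02,  1.35133899e-02,  2.31881450e-05]), 'ee_pos': array([0.19848587, 0.51219417, 0.24122674]), 'ee_rot': array([ 0.58270251, -0.40007557,  0.58404534,  0.39910946]), 'ft_force': array([-0.51273326,  0.51718708,  0.36434103]), 'torque': array([ 0.02248193, -0.00920943,  0.00584539]), 'width': 1.0006497753143893}
scene 432.4779663343816 247.25040637292227 185.74983366920063 [[-0.598, -0.456, 0.659, -0.023], [-0.801, 0.349, -0.486, 0.03], [-0.008, -0.818, -0.575, 0.62], [0.0, 0.0, 0.0, 1.0]]
handle_mid [([0.4284, -0.4101, 0.1647], 0.46), ([0.3426, -0.3271, 0.0192], 0.43)]
crank_axis [([0.4538, -0.4216, 0.1612], 0.7), ([0.5524, -0.4772, 0.021], 0.35)]
dial [([0.4503, -0.363, 0.0739], 0.88), ([0.5595, -0.335, 0.021], 0.53)]
dog
[... 381 characters left out ...]
5444, 0.0209], 0.53)]
top 482.94249436927095 257.45360548138933 188.191618744506 [[-0.023, -0.98, 0.196, 0.326], [-1.0, 0.022, -0.007, -0.367], [0.003, -0.196, -0.981, 1.166], [0.0, 0.0, 0.0, 1.0]]
handle_mid [([0.4291, -0.4114, 0.1612], 0.39)]
crank_axis [([0.4519, -0.4242, 0.1606], 0.9)]
dial [([0.4497, -0.3666, 0.0756], 0.61)]
dog_face []
stop_block [([0.4159, -0.3084, 0.0753], 0.47)]
loupe_mid [([0.3425, -0.3313, 0.0221], 0.52)]
tweezers_mid [([0.4479, -0.3678, 0.0764], 0.67), ([0.5502, -0.4797, 0.0221], 0.54)]
slide_box_mid [([0.5595, -0.3386, 0.0158], 0.73), ([0.4464, -0.3656, 0.0754], 0.63)]
jar_small_mid [([0.5549, -0.4793, 0.0252], 0.6)]
marker_mid [([0.462, -0.5533, 0.0175], 0.59)]
```

View pics/a_scene.png

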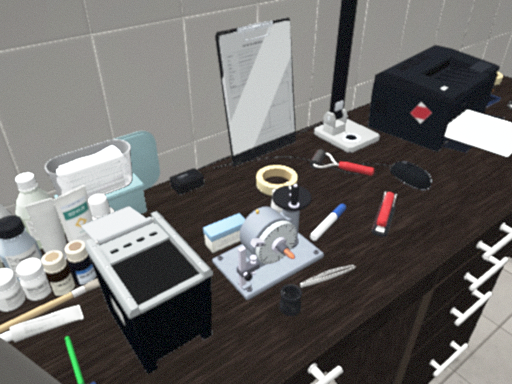

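View pics/a_top.png

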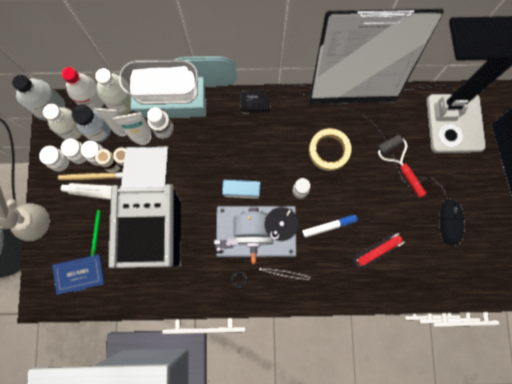

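```bash
python3 - <<'E'
import cv2,numpy as np
a=cv2.imread("pics/a_scene.png")[170:320,200:360]
b=cv2.imread("pics/a_top.png")[170:300,205:325]
cv2.imwrite("pics/b_s.png",cv2.resize(a,None,fx=4.5,fy=4,interpolation=cv2.INTER_CUBIC) if 0 else cv2.resize(a,None,fx=4,fy=4,interpolation=cv2.INTER_CUBIC))
cv2.imwrite("pics/b_t.png",cv2.resize(b,None,fx=4.5,fy=4.5,interpolation=cv2.INTER_CUBIC))
E
```

```text
(no output)
```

View pics/b_s.png

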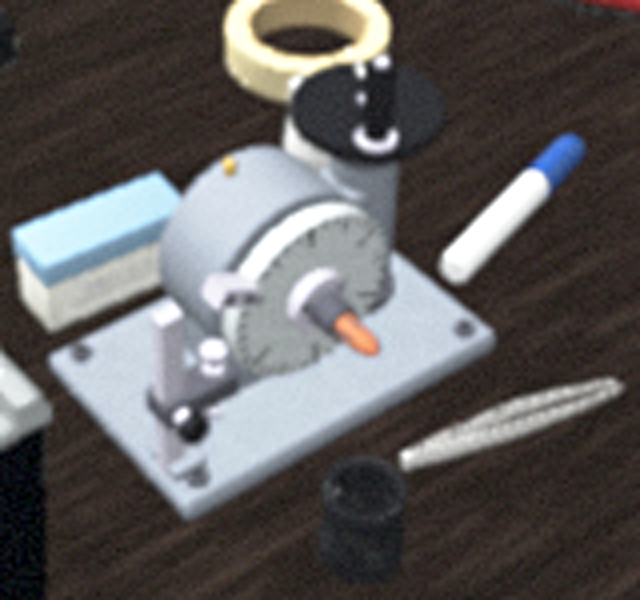

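View pics/b_t.png

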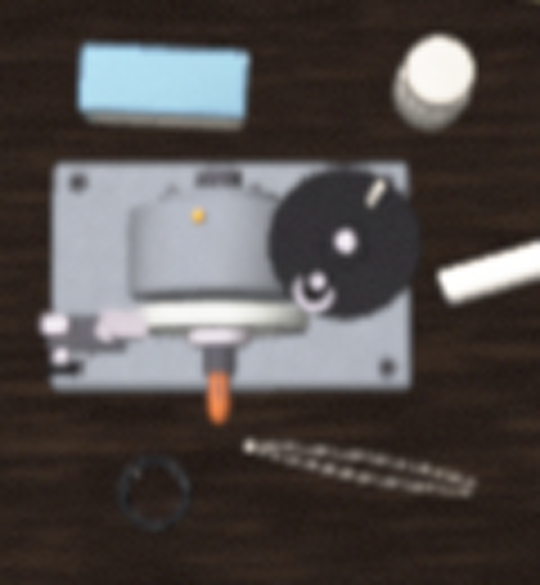

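```bash
cat > h.py <<'E'
import numpy as np
from workcell import env,get_image,nets
import cv2
def ray(p,u,v):
    T=np.array(p["T"]);d=T[:3,:3]@np.array([(u-p["cx"])/p["fx"],(v-p["cy"])/p["fy"],1]);return T[:3,3],d/np.linalg.norm(d)
def tri(pa,a,pb,b):
    o,d=ray(pa,*a);q,e=ray(pb,*b)
    s,t=np.linalg.lstsq(np.c_[d,-e],q-o,rcond=None)[0]
    x,y=o+s*d,q+t*e
    return (x+y)/2,np.linalg.norm(x-y)
def atz(p,u,v,z):
    o,d=ray(p,u,v);return o+d*(z-o[2])/d[2]
def proj(p,X):
    T=np.array(p["T"]);c=T[:3,:3].T@(np.array(X)-T[:3,3]);return p["fx"]*c[0]/c[2]+p["cx"],p["fy"]*c[1]/c[2]+p["cy"]
E
python3 - <<'E'
from h import *
s=get_image("scene");t=get_image("top")
print("handletop",tri(s,(295.5,185.5),t,(275.7,232.4)))
w=tri(s,(291.8,198),t,(281.4,224));print("wheel",w)
S=s["image"].copy()[:,:,::-1];Tm=t["image"].copy()[:,:,::-1]
for p,im,nm in((s,S,"s"),(t,Tm,"t")):
    m=nets.masks_of(p,"handle_mid")
    for d in m[:2]:
        ys,xs=np.nonzero(d["mask"]);print(nm,d["confidence"],len(xs),xs.min(),xs.max(),ys.min(),ys.max(),xs.mean(),ys.mean())
for z in(.13,.137,.142): 
    print(z,atz(s,291.8,198,z),atz(t,281.4,224,z))
# dark threshold in top for wheel
g=t["image"].max(2)[195:255,260:305].astype(int)
print(g[::3,::3])
E
```

```text
handletop (array([ 0.43020525, -0.40952593,  0.1808959 ]), np.float64(0.0006959319843352025))
wheel (array([ 0.45308044, -0.42437416,  0.13308639]), np.float64(0.0006318610676099533))
s 0.49 151 291 298 184 204 294.35099337748346 193.80794701986756
s 0.47 1312 251 296 221 263 275.6013719512195 242.4047256097561
t 0.49 35 272 277 230 236 274.57142857142856 233.22857142857143
0.13 [ 0.45585141 -0.42745894  0.13      ] [ 0.45368742 -0.42432686  0.13      ]
0.137 [ 0.44901943 -0.42092876  0.137     ] [ 0.45282812 -0.4239371   0.137     ]
0.142 [ 0.44413944 -0.41626435  0.142     ] [ 0.45221434 -0.4236587   0.142     ]
[[ 53  45  44  44  47  44  43  42  43  44  42  63 134 147 150]
 [ 44  42  41  42  41  43  42  40  44  48  50  52  62  92  83]
 [ 42  44  44  43  42  42  43  43  45  42  46  42  40  39  41]
 [ 47  49  49  50  49  49  49  48  44  46  50  50  46  44  41]
 [181 180 177 180 173 148  98  70  95 138 167 175  53  43  44]
 [179 186 192 186  84  55  50  50  52  70 125 169  63  50  50]
 [159 140 144  73  53  51  50  53  51 171  66  65  57  42  41]
 [177 159  95  54  53  50  51  52  51  76  51  52  46  47  46]
 [175 159  59  52  53  52  54  54  49  52  49  52  51  45  47]
 [175 151  54  52  53  52  65 232  82  49  52  51  53  41  42]
 [172 149  52  51  52  51  56 194  70  51  54  51  51  47  47]
 [171 154  58  53  52  52  50  49  50  52  53  52  50  41  43]
 [169 154  85  56  78 186  49  53  53  53  53  51  46  40 152]
 [122 113 106  93 107 122 118  53  53  52  53  66  61  45  66]
 [184 164 151 144 199 169 135  54  54  55  78 180  78  43  40]
 [231 219 193 163 131 163 113  87 112 150 189 191  76  42  43]
 [128 129 117 112 129 190 189 193 194 195 192 191  78  41  41]
 [164 189 191 195 192 191 191 192 192 192 192 192  80  51  48]
 [197 195 193 193 194 192 194 193 189 189 154 185  87  54  52]
 [196 193 194 192 192 192 194 191 190 191 105 167  86  48  45]]
```

```bash
python3 - <<'E'
from h import *
from scipy.spatial.transform import Rotation as R
s=get_image("scene");t=get_image("top")
g=t["image"].mean(2)
def cen(u0,u1,v0,v1,th):
    a=np.clip(g[v0:v1,u0:u1]-th,0,None);V,U=np.mgrid[v0:v1,u0:u1];return (a*U).sum()/a.sum(),(a*V).sum()/a.sum()
hub=cen(277,286,219,229,70)
print("hub",hub,[atz(t,*hub,z).round(4) for z in(.138,.142)])
print(g[226:240,269:284].astype(int))
# wheel disc fit: dark mask contour
m=((t["image"].max(2)<75)&(t["image"].max(2)>0)).astype(np.uint8)
q=env.read_state()["ee_rot"];M=R.from_quat(np.r_[q[1:],q[0]]).as_matrix();print(M.round(3))
print("z az",np.degrees(np.arctan2(M[1,2],M[0,2])))
# project model for check
for ax in [(.453,-.424)]:
  for an in(145,150,155):
    h=np.r_[np.array(ax)+.028*np.array([np.cos(np.radians(an)),np.sin(np.radians(an))])]
    print(an,h,[np.round(proj(p,(*h,z)),1).tolist() for p in(t,s) for z in(.1395,.1805)])
S=cv2.resize(s["image"][175:225,265:320,::-1],None,fx=12,fy=12,interpolation=cv2.INTER_CUBIC);cv2.imwrite("pics/c_s.png",S)
S=cv2.resize(t["image"][200:250,255:310,::-1],None,fx=12,fy=12,interpolation=cv2.INTER_CUBIC);cv2.imwrite("pics/c_t.png",S)
E
```

```text
hub (np.float64(281.26831935836674), np.float64(223.139749665816)) [array([ 0.4546, -0.4237,  0.138 ]), array([ 0.4541, -0.4234,  0.142 ])]
[[ 51  51  52  50  52  50  51  48  49  51  59  80 106 106  74]
 [ 50  52  51  51  52  50  51  49  48  49  50  53  56  56  52]
 [ 50  51  50  50  50  49  50  50  50  47  49  51  50  50  50]
 [ 51  52  53  50  49  54  62  59  50  50  50  46  46  47  48]
 [ 51  54  59  57  60  87 111  97  62  46  50  50  49  49  51]
 [ 54  75  93  78  88 146 181 162  94  48  49  50  50  51  51]
 [ 64 106 134  97 105 178 219 200 114  55  50  51  51  51  50]
 [ 81 136 159 102  88 153 193 169 103  76  59  53  52  52  51]
 [ 91 151 169 104  58  91 118 102  96 115  82  53  52  50  53]
 [ 88 149 180 125  60  49  61  80 127 152 100  55  50  50  51]
 [101 144 191 167 113  86  92 129 167 158  96  56  52  51  51]
 [141 152 179 194 176 164 164 181 183 132  74  53  52  52  52]
 [172 164 157 175 196 199 194 183 145  90  59  54  52  53  51]
 [170 158 144 142 159 172 155 128  95  71  63  58  56  56  59]]
[[ 0.    -0.932  0.361]
 [-0.     0.361  0.932]
 [-1.    -0.    -0.   ]]
z az 68.81961663625104
145 [ 0.43006374 -0.40793986] [[274.3, 234.7], [275.0, 232.6], [293.4, 204.4], [294.7, 186.0]]
150 [ 0.42875129 -0.41      ] [[275.3, 235.3], [276.1, 233.2], [294.8, 204.4], [296.0, 185.9]]
155 [ 0.42762338 -0.41216669] [[276.3, 235.8], [277.1, 233.8], [296.1, 204.2], [297.4, 185.8]]
```

View pics/c_s.png

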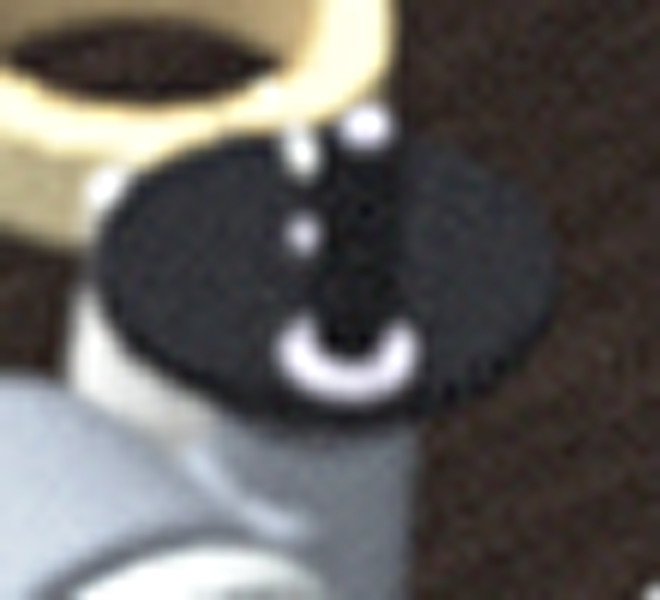

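View pics/c_t.png

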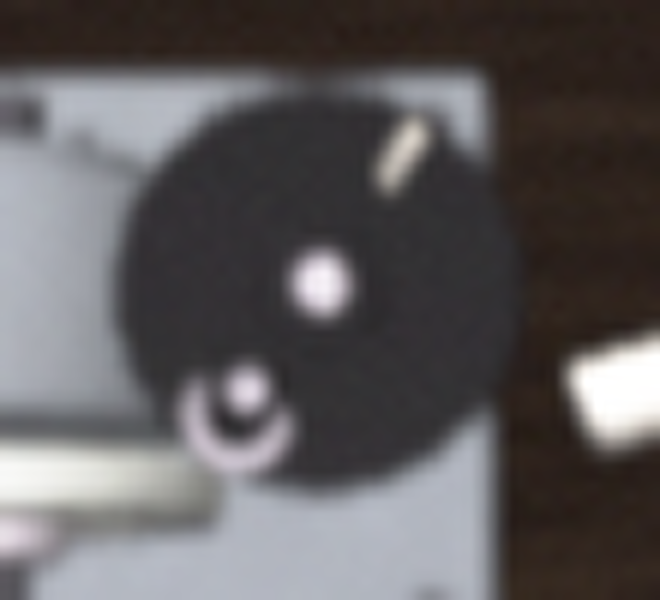

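```bash
python3 - <<'E'
from h import *
t=get_image("top");s=get_image("scene")
h=[tri(s,(265+(365.5)/12-.5,175+125.5/12-.5),t,(275,232))]
print(h, atz(t,275,232,.182), atz(s,265+365.5/12-.5,175+125.5/12-.5,.182))
for w in [tri(s,(265+302.5/12-.5,175+236/12-.5),t,(281.27,223.14)), tri(s,(265+327/12-.5,175+275/12-.5),t,(280.9,223.8))]:
    print(w, atz(t,281.27,223.14,w[0][2])); r=(h[0][0]-w[0])[:2]; print(np.hypot(*r),np.degrees(np.arctan2(r[1],r[0])))
w=atz(t,281.27,223.14,.142);r=(atz(t,275,232,.182)-w)[:2];print(np.hypot(*r),np.degrees(np.arctan2(r[1],r[0])))
E
```

```text
[(array([ 0.43070947, -0.40823977,  0.18237085]), np.float64(0.001219974857163355))] [ 0.43119002 -0.40783296  0.182     ] [ 0.43062513 -0.40900578  0.182     ]
(array([ 0.45508335, -0.42254931,  0.14142333]), np.float64(0.0026456200324278148)) [ 0.4541344  -0.42347328  0.14142333]
0.028263914814350054 149.58343875895443
(array([ 0.45300371, -0.42350006,  0.13496062]), np.float64(0.0014671478008817082)) [ 0.45493941 -0.42383176  0.13496062]
0.027016839550098665 145.60856152826807
0.02769067806708674 145.6901956701775
```

```bash
python3 - <<'E'
import cv2,numpy as np
a=cv2.imread("pics/a_scene.png")[200:384,0:230]
b=cv2.imread("pics/a_top.png")[60:384,0:220]
cv2.imwrite("pics/d_s.png",cv2.resize(a,None,fx=3.2,fy=3.2,interpolation=cv2.INTER_CUBIC))
cv2.imwrite("pics/d_t.png",cv2.resize(b,None,fx=1.85,fy=1.85,interpolation=cv2.INTER_CUBIC))
E
```

```text
(no output)
```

View pics/d_s.png

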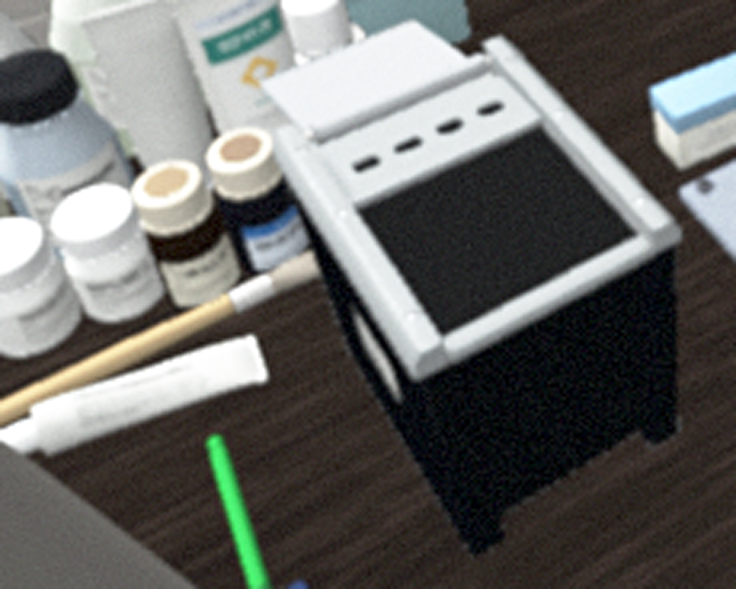

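View pics/d_t.png

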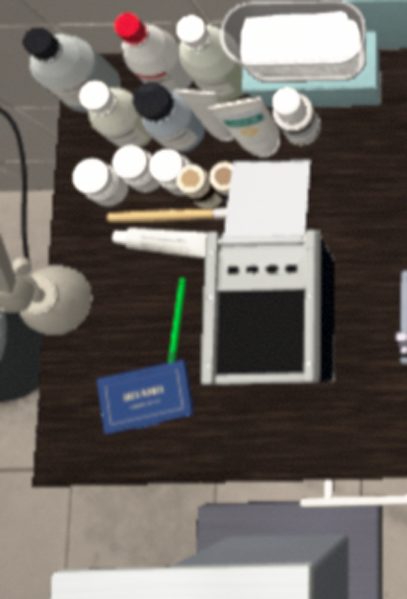

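```bash
python3 - <<'E'
from h import *
t=get_image("top");s=get_image("scene")
for z in(0,.2,.3,.4,.5,.6,.7): print(z,"lamp c",atz(t,28,220,z).round(3),"edge",atz(t,50,220,z).round(3),"proj in scene",np.round(proj(s,atz(t,28,220,z))))
for uv in((0,345),(55,384),(10,375)): print(uv,[atz(s,*uv,z).round(3).tolist() for z in(0,.1,.2,.3,.4,.5)])
E
```

```text
0 lamp c [0.493 0.183 0.   ] edge [0.492 0.13  0.   ] proj in scene [-49. 412.]
0.2 lamp c [0.465 0.089 0.2  ] edge [0.464 0.045 0.2  ] proj in scene [-24. 301.]
0.3 lamp c [0.45  0.042 0.3  ] edge [0.449 0.002 0.3  ] proj in scene [ -8. 230.]
0.4 lamp c [ 0.436 -0.005  0.4  ] edge [ 0.435 -0.04   0.4  ] proj in scene [ 10. 146.]
0.5 lamp c [ 0.422 -0.053  0.5  ] edge [ 0.421 -0.083  0.5  ] proj in scene [34. 43.]
0.6 lamp c [ 0.407 -0.1    0.6  ] edge [ 0.407 -0.126  0.6  ] proj in scene [ 62. -86.]
0.7 lamp c [ 0.393 -0.147  0.7  ] edge [ 0.393 -0.168  0.7  ] proj in scene [  99. -250.]
(0, 345) [[0.57, 0.102, 0.0], [0.475, 0.09, 0.1], [0.379, 0.079, 0.2], [0.284, 0.067, 0.3], [0.188, 0.056, 0.4], [0.092, 0.044, 0.5]]
(55, 384) [[0.447, 0.05, 0.0], [0.371, 0.047, 0.1], [0.295, 0.044, 0.2], [0.22, 0.04, 0.3], [0.144, 0.037, 0.4], [0.068, 0.034, 0.5]]
(10, 375) [[0.504, 0.101, 0.0], [0.419, 0.09, 0.1], [0.334, 0.078, 0.2], [0.249, 0.067, 0.3], [0.164, 0.055, 0.4], [0.079, 0.044, 0.5]]
```

```bash
python3 - <<'E'
from h import *
t=get_image("top");s=get_image("scene")
print(tri(s,(133,313),t,(110,265)), tri(s,(211,274),t,(173,265)), env.read_state()["time"])
# bottles: blue cap one
print("capped",tri(s,(10,222),t,(82,115)))
# drawn lamp crop
cv2.imwrite("pics/e.png",cv2.resize(t["image"][170:290,0:90,::-1],None,fx=5,fy=5,interpolation=cv2.INTER_CUBIC))
E
```

```text
(array([ 0.37228425, -0.06692057,  0.15183883]), np.float64(0.004683182816307593)) (array([ 0.37150359, -0.19348439,  0.14515157]), np.float64(0.002019375134058816)) 1.7
capped (array([0.71139246, 0.01756674, 0.12674028]), np.float64(0.0014497398626773913))
```

View pics/e.png

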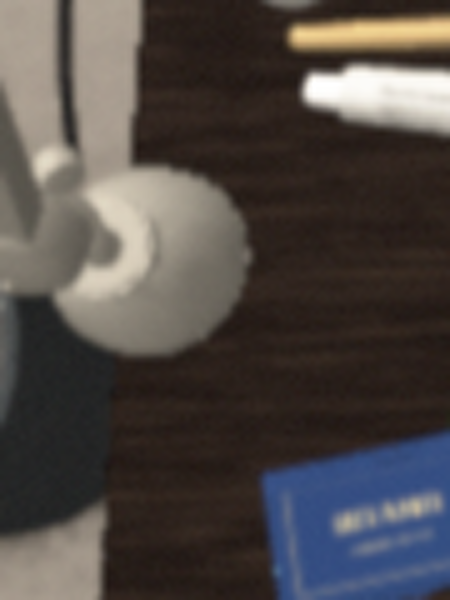

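>>> carry_out:
  steps:
    - [0.0065,-0.024,0.001,0,0,0,0.085]
    - [0.0065,-0.024,0.001,0,0,0,0.085]
    - [0.0065,-0.024,0.001,0,0,0,0.085]
    - [0.0065,-0.024,0.001,0,0,0,0.085]
    - [0.0065,-0.024,0.001,0,0,0,0.085]
    - [0.0065,-0.024,0.001,0,0,0,0.085]
    - [0.0065,-0.024,0.001,0,0,0,0.085]
    - [0.0065,-0.024,0.001,0,0,0,0.085]
    - [0.011,-0.021,0,0,0,0,0.085]
    - [0.011,-0.021,0,0,0,0,0.085]

```text
time: 2.53
ee_pos: [0.2729, 0.2778, 0.2506]
ee_rot: [0.584, -0.4, 0.583, 0.4]
ft_force: [-0.2, -0.5, 0.5]
width: 0.993
```

```bash
python3 - <<'E'
from h import *
for n in("top","scene"):
    t=get_image(n); cv2.imwrite(f"pics/f_{n}.png",t["image"][:,:,::-1])
E
```

```text
(no output)
```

View pics/f_top.png

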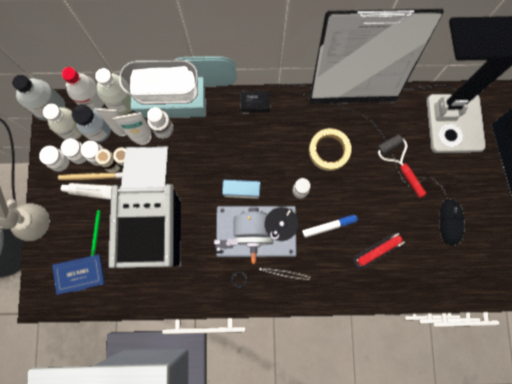

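View pics/f_scene.png

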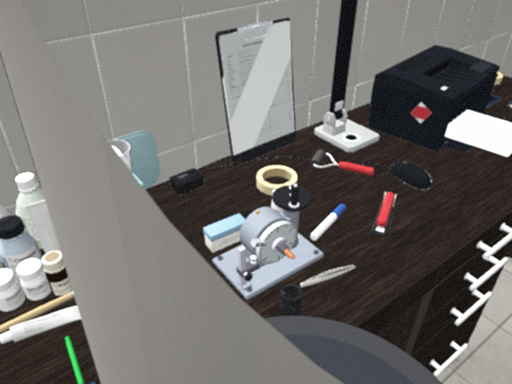

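>>> carry_out:
  steps:
    - [0.011,-0.021,0,0,0,0,0.085]
    - [0.011,-0.021,0,0,0,0,0.085]
    - [0.011,-0.021,0,0,0,0,0.085]
    - [0.011,-0.021,0,0,0,0,0.085]
    - [0.011,-0.021,0,0,0,0,0.085]
    - [0.011,-0.021,0,0,0,0,0.085]
    - [0.005,-0.025,0,0,0,0,0.085]
    - [0.005,-0.025,0,0,0,0,0.085]
    - [0.005,-0.025,0,0,0,0,0.085]
    - [0.005,-0.025,0,0,0,0,0.085]

```text
time: 3.47
ee_pos: [0.3591, 0.0524, 0.2505]
ee_rot: [0.584, -0.4, 0.583, 0.4]
ft_force: [0.5, 0.3, 0.6]
width: 0.994
```

>>> carry_out:
  steps:
    - [0.004,-0.025,0,0,0,-0.02,0.085]
    - [0.004,-0.025,0,0,0,-0.02,0.085]
    - [0.003,-0.025,0,0,0,-0.02,0.085]
    - [0.003,-0.025,0,0,0,-0.02,0.085]
    - [0.003,-0.025,0,0,0,-0.02,0.085]
    - [0.003,-0.025,0,0,0,-0.02,0.085]
    - [0.003,-0.025,0,0,0,-0.02,0.085]
    - [0.003,-0.025,0,0,0,-0.02,0.085]
    - [0.003,-0.025,0,0,0,-0.02,0.085]
    - [0.003,-0.025,0,0,0,-0.02,0.085]

```text
time: 4.3
ee_pos: [0.3915, -0.1976, 0.2506]
ee_rot: [0.621, -0.34, 0.62, 0.339]
ft_force: [-0.1, 0.7, 0.6]
width: 0.992
```

>>> carry_out:
  steps:
    - [0.0044,-0.0234,0,0,0,-0.002,0.085]
    - [0.0044,-0.0234,0,0,0,-0.002,0.085]
    - [0.0044,-0.0234,0,0,0,-0.002,0.085]
    - [0.0044,-0.0234,0,0,0,-0.002,0.085]
    - [0.0044,-0.0234,0,0,0,-0.002,0.085]
    - [0.0044,-0.0234,0,0,0,-0.002,0.085]
    - [0.0044,-0.0234,0,0,0,-0.002,0.085]
    - [0.0044,-0.0234,0,0,0,0,0.085]
    - [0.0044,-0.0234,0,0,0,0,0.085]
    - [0,0,0,0,0,0,0.085]

```text
time: 5.13
ee_pos: [0.43, -0.412, 0.2495]
ee_rot: [0.622, -0.335, 0.625, 0.333]
ft_force: [-0.6, -0.4, -0.7]
width: 0.994
```

```bash
python3 - <<'E'
from h import *
print(env.read_state())
for n in("top","scene"):
    t=get_image(n); cv2.imwrite(f"pics/g_{n}.png",cv2.resize(t["image"][150:310,180:360,::-1],None,fx=3.5,fy=3.5))
E
```

```text
{'time': 5.1333, 'joints': array([ 0.14698096,  0.51590525,  0.91791333,  1.39195565, -0.40300864,
        1.42725188,  2.03989914]), 'joint_velocities': array([-0.0588273 , -0.05123431, -0.0057323 ,  0.05979381,  0.01363223,
        0.04028191, -0.03641623]), 'effort': array([ -1.00939114, -37.35769272,   8.09496403, -22.07220733,
        -0.37999883,   0.03757636,   0.2073472 ]), 'ee_pos': array([ 0.43000926, -0.41195197,  0.2494791 ]), 'ee_rot': array([ 0.62197055, -0.33494649,  0.62465252,  0.33282534]), 'ft_force': array([-0.58747453, -0.38421153, -0.6579396 ]), 'torque': array([-0.02989265,  0.05276913,  0.03427104]), 'width': 0.9936504240136396}
```

View pics/g_top.png

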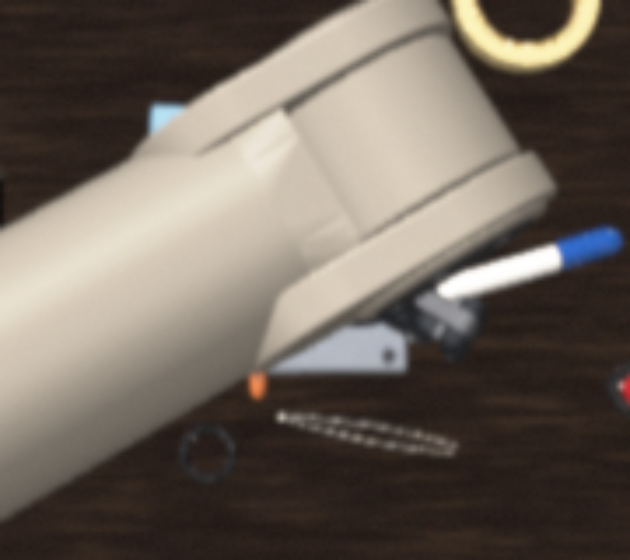

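View pics/g_scene.png

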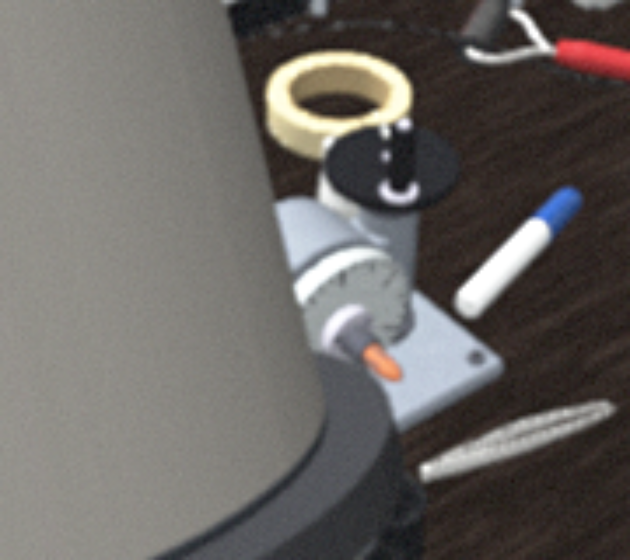

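```bash
python3 - <<'E'
from h import *
s=get_image("scene");e=env.read_state();print(e["ee_pos"],proj(s,e["ee_pos"]),proj(s,e["ee_pos"]+[0,0,.15]))
cv2.imwrite("pics/h.png",s["image"][:,:,::-1])
E
```

```text
[ 0.4309293  -0.40689049  0.24982948] (np.float64(296.11741310510865), np.float64(152.113060521043)) (np.float64(301.8610003369126), np.float64(64.32942144913123))
```

View pics/h.png

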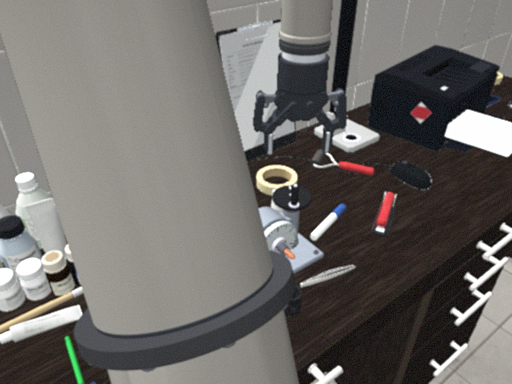

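>>> carry_out:
  steps:
    - [0.0001,0,-0.012,0,0,0,0.085]
    - [0,0,-0.012,0,0,0,0.085]
    - [0,0,-0.012,0,0,0,0.085]
    - [0,0,-0.012,0,0,0,0.085]
    - [0,0,-0.012,0,0,0,0.085]
    - [0,0,-0.012,0,0,0,0.085]
    - [0,0,-0.012,0,0,0,0.085]
    - [0,0,-0.01,0,0,0,0.085]
    - [0,0,0,0,0,0,0.085]
    - [0,0,0,0,0,0,0.085]

```text
time: 6.12
ee_pos: [0.4302, -0.4075, 0.1556]
ee_rot: [0.623, -0.334, 0.623, 0.335]
ft_force: [-0.6, 0.1, -0.2]
width: 0.989
```

```bash
python3 - <<'E'
from h import *
s=get_image("scene");e=env.read_state();print(e["ee_pos"],proj(s,e["ee_pos"]))
cv2.imwrite("pics/i.png",cv2.resize(s["image"][120:240,220:370,::-1],None,fx=5,fy=5,interpolation=cv2.INTER_CUBIC))
E
```

```text
[ 0.43047906 -0.4080698   0.15641969] (np.float64(293.8425949539626), np.float64(196.82997161589498))
```

View pics/i.png

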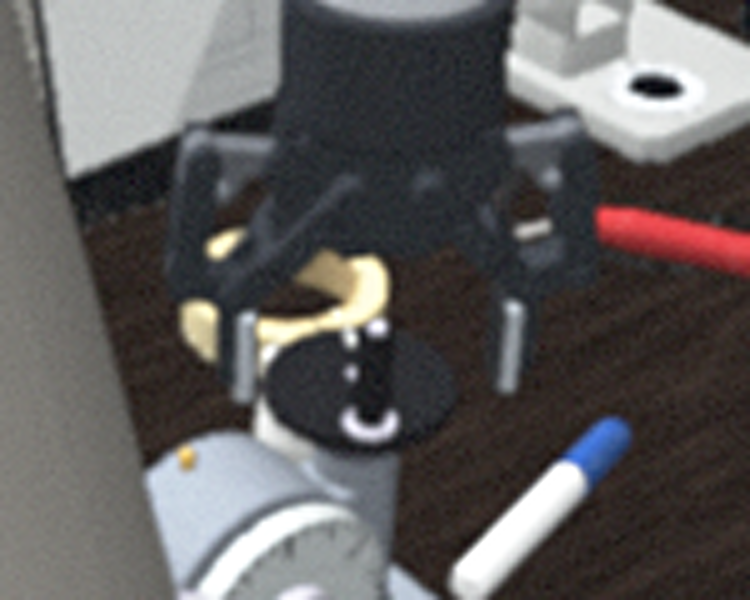

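>>> carry_out:
  steps:
    - [0,0,0,0,0,0,0.04]
    - [0,0,0,0,0,0,0.02]
    - [0,0,0,0,0,0,0.008]
    - [0,0,0,0,0,0,0.008]
    - [0,0,0,0,0,0,0.008]
    - [0,0,0,0,0,0,0.008]
    - [0,0,0,0,0,0,0.008]
    - [0,0,0,0,0,0,0.008]
    - [0,0,0,0,0,0,0.008]
    - [0,0,0,0,0,0,0.008]
  squeeze: 40

```text
time: 7.0
ee_pos: [0.4305, -0.4078, 0.1565]
ee_rot: [0.623, -0.335, 0.623, 0.335]
ft_force: [-1.7, 0.9, 2.5]
width: 0.154
```

```bash
python3 - <<'E'
from h import *
s=get_image("scene");e=env.read_state();print(e["ee_pos"],e["ft_force"],e["torque"],e["width"],e["width"]*.0854)
cv2.imwrite("pics/j.png",cv2.resize(s["image"][120:240,220:370,::-1],None,fx=5,fy=5,interpolation=cv2.INTER_CUBIC))
E
```

```text
[ 0.43051578 -0.40785348  0.15657075] [-0.33078956 -0.47707151  3.49530835] [ 0.05749758  0.07278033 -0.00512174] 0.15551085472503742 0.013280626993518197
```

View pics/j.png

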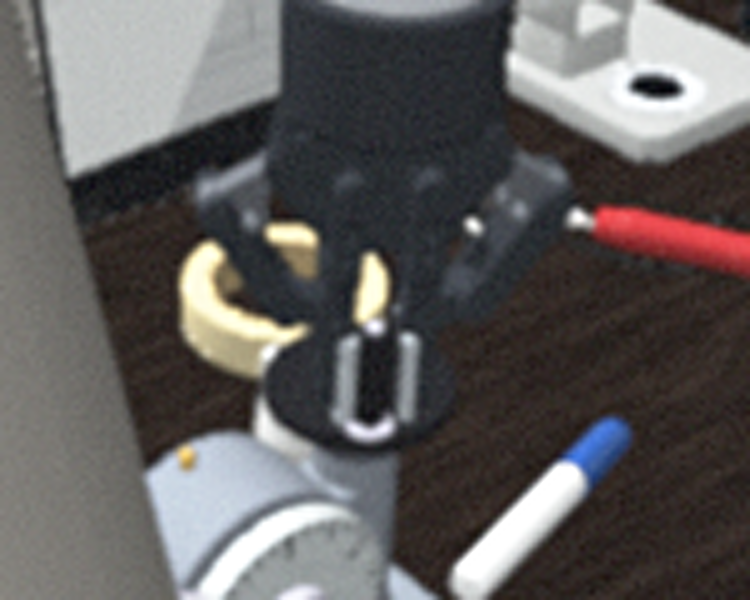

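```bash
python3 - <<'E'
from h import *
s=get_image("scene")
im=cv2.imread("pics/a_scene.png")
k=10;u0,v0=225,215
c=cv2.resize(im[v0:v0+60,u0:u0+75],None,fx=k,fy=k,interpolation=cv2.INTER_CUBIC)
A=np.array([.4185,-.3645,.0755])
for ph in range(0,50,5):
    P=A+.056*np.array([0,np.cos(np.radians(ph)),np.sin(np.radians(ph))])
    u,v=proj(s,P); q=(int((u-u0+.5)*k),int((v-v0+.5)*k)); cv2.circle(c,q,2,(0,0,255),-1); 
    if ph%10==0: cv2.putText(c,str(ph),(q[0]-30,q[1]+4),0,.4,(0,255,0),1)
cv2.imwrite("pics/k.png",c)
E
```

```text
(no output)
```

View pics/k.png

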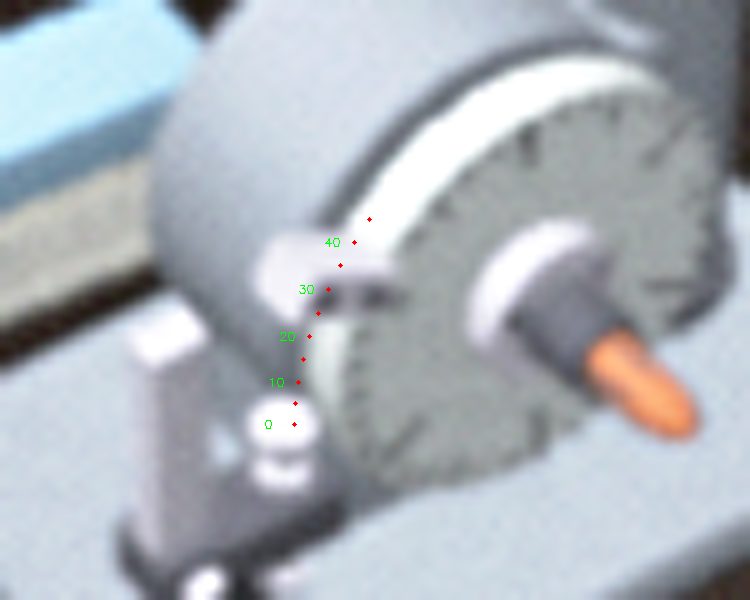

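```bash
cat > rows.py <<'E'
import numpy as np,sys,json
# usage: rows.py px py cx cy th0 list of th increments -> rows, from current commanded p
def rows(p,C,th,inc,op=.008,rad=.028):
    p=np.array(p,float);C=np.array(C);out=[]
    for d in inc:
        th+=d;t=C+rad*np.array([np.cos(np.radians(th)),np.sin(np.radians(th))])
        s=np.round(t-p,4);p=np.round(p+s,4);out.append([float(s[0]),float(s[1]),0,0,0,0,op])
    print(json.dumps(out));print("p",p.tolist(),"th",th)
E
python3 -c "
from rows import *
rows([.4302,-.4084],[.45347,-.42398],146.2,[9]*9+[0])"
```

```text
[[-0.0021, -0.0038, 0, 0, 0, 0, 0.008], [-0.0016, -0.0042, 0, 0, 0, 0, 0.008], [-0.0008, -0.0043, 0, 0, 0, 0, 0.008], [-0.0002, -0.0044, 0, 0, 0, 0, 0.008], [0.0005, -0.0043, 0, 0, 0, 0, 0.008], [0.0012, -0.0042, 0, 0, 0, 0, 0.008], [0.0018, -0.004, 0, 0, 0, 0, 0.008], [0.0025, -0.0037, 0, 0, 0, 0, 0.008], [0.0029, -0.0032, 0, 0, 0, 0, 0.008], [0.0, -0.0, 0, 0, 0, 0, 0.008]]
p [0.4344, -0.4445] th 227.2
```

>>> carry_out:
  steps:
    - [-0.0021,-0.0038,0,0,0,0,0.008]
    - [-0.0016,-0.0042,0,0,0,0,0.008]
    - [-0.0008,-0.0043,0,0,0,0,0.008]
    - [-0.0002,-0.0044,0,0,0,0,0.008]
    - [0.0005,-0.0043,0,0,0,0,0.008]
    - [0.0012,-0.0042,0,0,0,0,0.008]
    - [0.0018,-0.004,0,0,0,0,0.008]
    - [0.0025,-0.0037,0,0,0,0,0.008]
    - [0.0029,-0.0032,0,0,0,0,0.008]
    - [0,0,0,0,0,0,0.008]

```text
time: 7.93
ee_pos: [0.4354, -0.4453, 0.1566]
ee_rot: [0.623, -0.336, 0.623, 0.334]
ft_force: [0.3, -0.8, 4.4]
width: 0.155
```

```bash
python3 - <<'E'
from h import *
e=env.read_state();print(e["ee_pos"],e["ft_force"],e["torque"],e["joint_velocities"].round(3))
s=get_image("scene");e=env.read_state();print(e["ee_pos"],e["ft_force"],e["torque"],e["width"])
cv2.imwrite("pics/l.png",cv2.resize(s["image"][120:240,220:370,::-1],None,fx=5,fy=5,interpolation=cv2.INTER_CUBIC))
E
```

```text
[ 0.43544348 -0.44534589  0.15655273] [ 0.33683115 -0.76675021  4.43449845] [-0.14091088 -0.02260313  0.03243183] [-0.007 -0.011  0.003  0.013  0.001 -0.016 -0.002]
[ 0.43541531 -0.44528178  0.15654849] [ 1.09502625 -1.02754103  4.02346331] [-0.26333086 -0.12372619  0.00476673] 0.15537278345441435
```

View pics/l.png

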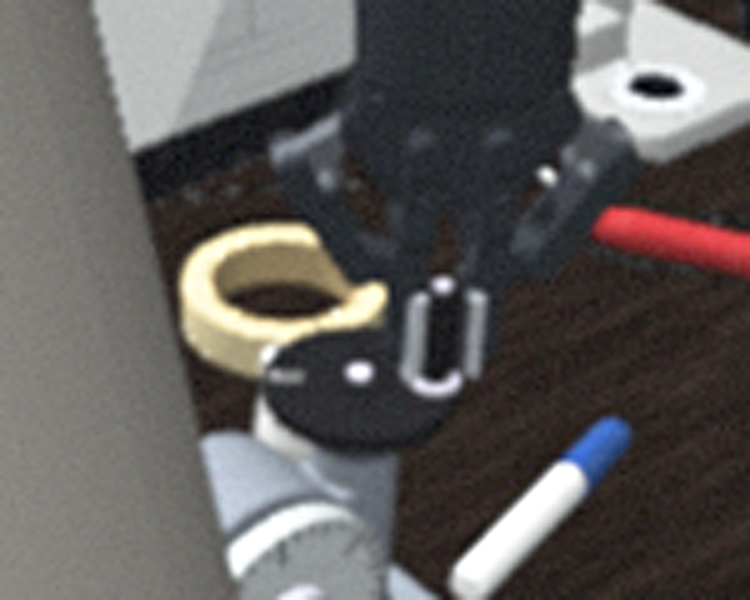

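```bash
python3 -c "
from rows import *
rows([.4344,-.4445],[.45347,-.42398],227.2,[15]+[19]*8+[8])"
```

```text
[[0.006, -0.0042, 0, 0, 0, 0, 0.008], [0.0088, -0.003, 0, 0, 0, 0, 0.008], [0.0092, 0.0002, 0, 0, 0, 0, 0.008], [0.0087, 0.0031, 0, 0, 0, 0, 0.008], [0.0072, 0.0058, 0, 0, 0, 0, 0.008], [0.005, 0.0078, 0, 0, 0, 0, 0.008], [0.0021, 0.009, 0, 0, 0, 0, 0.008], [-0.0009, 0.0092, 0, 0, 0, 0, 0.008], [-0.0039, 0.0084, 0, 0, 0, 0, 0.008], [-0.0024, 0.003, 0, 0, 0, 0, 0.008]]
p [0.4742, -0.4052] th 402.2
```

>>> carry_out:
  steps:
    - [0.006,-0.0042,0,0,0,0,0.008]
    - [0.0088,-0.003,0,0,0,0,0.008]
    - [0.0092,0.0002,0,0,0,0,0.008]
    - [0.0087,0.0031,0,0,0,0,0.008]
    - [0.0072,0.0058,0,0,0,0,0.008]
    - [0.005,0.0078,0,0,0,0,0.008]
    - [0.0021,0.009,0,0,0,0,0.008]
    - [-0.0009,0.0092,0,0,0,0,0.008]
    - [-0.0039,0.0084,0,0,0,0,0.008]
    - [-0.0024,0.003,0,0,0,0,0.008]

```text
time: 8.82
ee_pos: [0.4743, -0.4051, 0.1565]
ee_rot: [0.622, -0.336, 0.623, 0.334]
ft_force: [0.4, -2.8, 3.6]
width: 0.154
```

```bash
python3 - <<'E'
from h import *
e=env.read_state();print(e["ee_pos"],e["ft_force"],e["torque"],e["joint_velocities"].round(3))
s=get_image("scene");e=env.read_state();print(e["ee_pos"],e["ft_force"],e["torque"],e["width"])
cv2.imwrite("pics/m.png",s["image"][:,:,::-1])
E
```

```text
[ 0.47431026 -0.40510294  0.15653663] [ 0.35555912 -2.83698641  3.59661898] [-0.49271033  0.14549945 -0.00586375] [-0.071 -0.08   0.027  0.137  0.025 -0.072 -0.002]
[ 0.47392509 -0.4046995   0.15653333] [-2.27738081 -0.91379255  4.23861984] [-0.21992     0.43787083 -0.02229282] 0.15834828685887486
```

View pics/m.png

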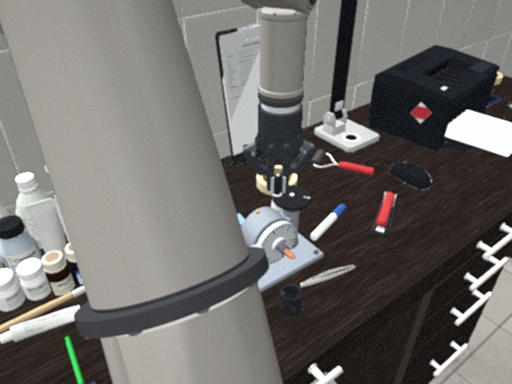

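```bash
python3 - <<'E'
from h import *
t=get_image("top");print(env.read_state()["ft_force"])
a=cv2.resize(t["image"][190:270,200:300,::-1],None,fx=6,fy=6,interpolation=cv2.INTER_CUBIC)
im=cv2.imread("pics/m.png");b=cv2.resize(im[190:280,225:330],None,fx=6,fy=6,interpolation=cv2.INTER_CUBIC)
cv2.imwrite("pics/n_t.png",a);cv2.imwrite("pics/n_s.png",b)
E
```

```text
[-2.56212314 -0.43798443  5.47890825]
```

View pics/n_t.png

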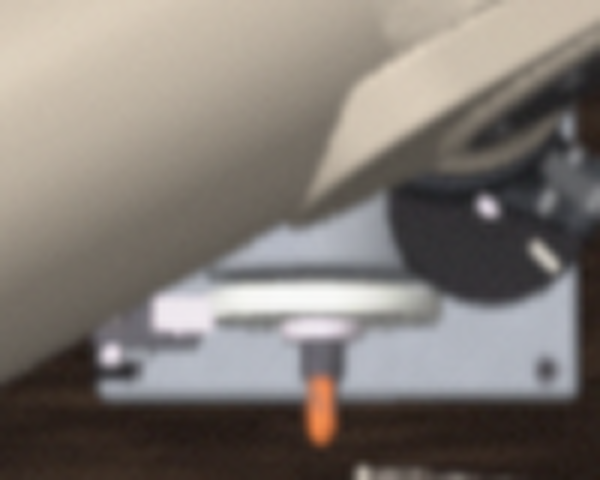

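View pics/n_s.png

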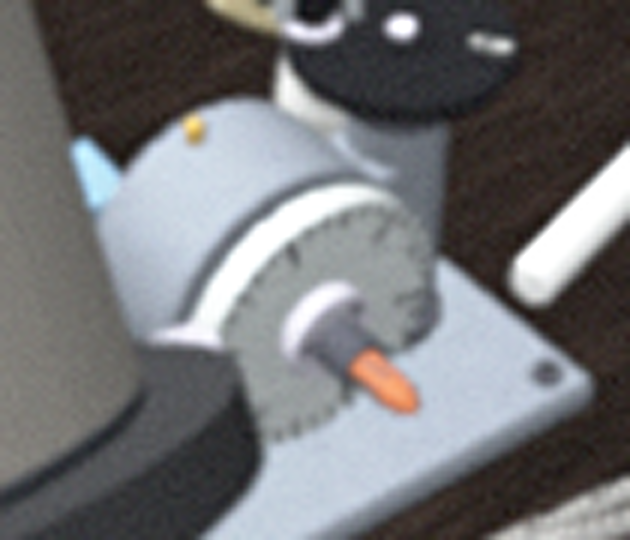

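```bash
python3 - <<'E'
from h import *
s=get_image("scene");t=get_image("top")
print(atz(t,200+185/6-.5,190+312/6-.5,.1), "corners",atz(t,200+152/6-.5,190+330/6-.5,.1),atz(t,200+213/6-.5,190+295/6-.5,.1))
A=np.array([.4185,-.3645,.0755])
ims=[cv2.imread("pics/a_scene.png")]*3+[cv2.imread("pics/m.png")]*3
outs=[]
k=6;u0,v0=235,220
for im,ph in zip(ims,(20,25,30,20-14.2,25-14.2,30-14.2)):
    c=cv2.resize(im[v0:v0+45,u0:u0+42],None,fx=k,fy=k,interpolation=cv2.INTER_CUBIC)
    a=np.radians(ph);r=np.array([0,np.cos(a),np.sin(a)]);tg=np.array([0,-np.sin(a),np.cos(a)])
    Q={}
    for i,rr in enumerate((.0455,.0665)):
        for j,x in enumerate((-.006,.006)):
            for l,tt in enumerate((0,.010)):
                u,v=proj(s,A+[x,0,0]+rr*r+tt*tg);Q[i,j,l]=(int((u-u0+.5)*k),int((v-v0+.5)*k))
    for p in Q:
        for q in Q:
            if sum(abs(m-n) for m,n in zip(p,q))==1: cv2.line(c,Q[p],Q[q],(0,0,255) if p[2]==q[2]==0 else (0,200,0),1)
    cv2.putText(c,str(ph),(5,15),0,.5,(255,0,0),1);outs.append(c)
cv2.imwrite("pics/o.png",np.vstack([np.hstack(outs[:3]),np.hstack(outs[3:])]))
E
```

```text
[ 0.42116675 -0.31226631  0.1       ] corners [ 0.41485336 -0.30009445  0.1       ] [ 0.42717001 -0.32262645  0.1       ]
```

View pics/o.png

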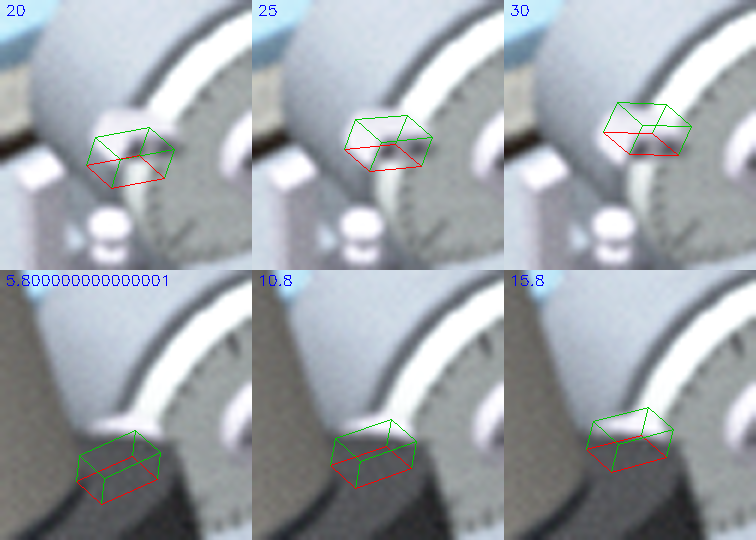

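```bash
python3 -c "
from rows import *
rows([.4742,-.4052],[.45347,-.42398],402.2,[10]+[12]*7+[8,5])"
```

```text
[[-0.0036, 0.0033, 0, 0, 0, 0, 0.008], [-0.0049, 0.0031, 0, 0, 0, 0, 0.008], [-0.0056, 0.002, 0, 0, 0, 0, 0.008], [-0.0058, 0.0008, 0, 0, 0, 0, 0.008], [-0.0058, -0.0004, 0, 0, 0, 0, 0.008], [-0.0056, -0.0017, 0, 0, 0, 0, 0.008], [-0.0052, -0.0027, 0, 0, 0, 0, 0.008], [-0.0044, -0.0038, 0, 0, 0, 0, 0.008], [-0.0025, -0.003, 0, 0, 0, 0, 0.008], [-0.0014, -0.002, 0, 0, 0, 0, 0.008]]
p [0.4294, -0.4096] th 509.2
```

>>> carry_out:
  steps:
    - [-0.0036,0.0033,0,0,0,0,0.008]
    - [-0.0049,0.0031,0,0,0,0,0.008]
    - [-0.0056,0.002,0,0,0,0,0.008]
    - [-0.0058,0.0008,0,0,0,0,0.008]
    - [-0.0058,-0.0004,0,0,0,0,0.008]
    - [-0.0056,-0.0017,0,0,0,0,0.008]
    - [-0.0052,-0.0027,0,0,0,0,0.008]
    - [-0.0044,-0.0038,0,0,0,0,0.008]
    - [-0.0025,-0.003,0,0,0,0,0.008]
    - [-0.0014,-0.002,0,0,0,0,0.008]

```text
time: 9.85
ee_pos: [0.4298, -0.4088, 0.1565]
ee_rot: [0.623, -0.335, 0.622, 0.335]
ft_force: [1.7, -0.8, 5.8]
width: 0.154
```

```bash
cat > st.py <<'E'
from h import *
import sys
th=np.radians(float(sys.argv[1]));C=np.array([.45347,-.42398])
def sh():
    e=env.read_state();f=e["ft_force"];p=e["ee_pos"]
    a=np.arctan2(p[1]-C[1],p[0]-C[0]);
    print("t",e["time"],"pos",p.round(4),"act th",round(np.degrees(a)%360,2),"rad",np.hypot(*(p[:2]-C)).round(4),"F",f.round(2),"Frad",round(f[0]*np.cos(a)+f[1]*np.sin(a),2),"Ftan_ccw",round(-f[0]*np.sin(a)+f[1]*np.cos(a),2),"w",round(e["width"],3))
    return e
sh()
for n in sys.argv[2:]:
    for k in("top","scene"):
        p=get_image(k);cv2.imwrite(f"pics/{n}_{k}.png",p["image"][:,:,::-1]);sh()
E
python3 st.py 509.2 q
python3 - <<'E'
import cv2,numpy as np
a=cv2.resize(cv2.imread("pics/q_top.png")[190:270,200:300],None,fx=4,fy=4,interpolation=cv2.INTER_CUBIC)
b=cv2.resize(cv2.imread("pics/q_scene.png")[190:270,225:325],None,fx=4,fy=4,interpolation=cv2.INTER_CUBIC)
cv2.imwrite("pics/q.png",np.hstack([a,b]))
E
```

```text
t 9.85 pos [ 0.4298 -0.4088  0.1565] act th 147.28 rad 0.0282 F [ 1.73 -0.79  5.84] Frad -1.88 Ftan_ccw -0.27 w 0.154
t 9.9 pos [ 0.4295 -0.4092  0.1565] act th 148.39 rad 0.0282 F [ 2.29 -0.95  4.19] Frad -2.45 Ftan_ccw -0.39 w 0.158
t 9.95 pos [ 0.4295 -0.4092  0.1565] act th 148.29 rad 0.0281 F [ 1.81 -1.    6.2 ] Frad -2.07 Ftan_ccw -0.1 w 0.156
```

View pics/q.png

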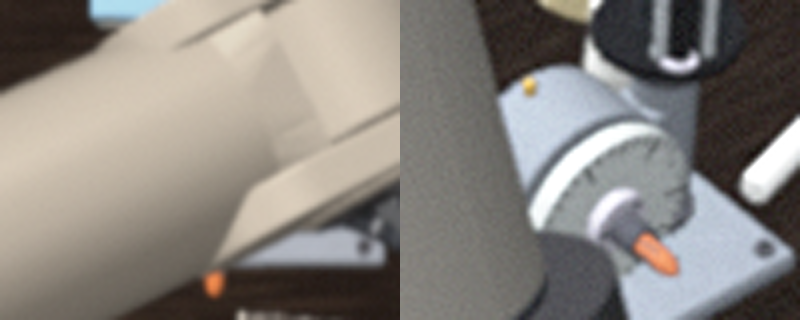

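```bash
python3 -c "
from rows import *
rows([.4294,-.4096],[.45347,-.42398],509.2,[5]*10)
rows([.4294,-.4096],[.45347,-.42398],509.2,[5]*10+[2]*10)"
```

```text
[[-0.0011, -0.0022, 0, 0, 0, 0, 0.008], [-0.001, -0.0022, 0, 0, 0, 0, 0.008], [-0.0008, -0.0024, 0, 0, 0, 0, 0.008], [-0.0005, -0.0023, 0, 0, 0, 0, 0.008], [-0.0004, -0.0025, 0, 0, 0, 0, 0.008], [-0.0001, -0.0024, 0, 0, 0, 0, 0.008], [0.0, -0.0024, 0, 0, 0, 0, 0.008], [0.0003, -0.0025, 0, 0, 0, 0, 0.008], [0.0005, -0.0023, 0, 0, 0, 0, 0.008], [0.0007, -0.0024, 0, 0, 0, 0, 0.008]]
p [0.427, -0.4332] th 559.2
[[-0.0011, -0.0022, 0, 0, 0, 0, 0.008], [-0.001, -0.0022, 0, 0, 0, 0, 0.008], [-0.0008, -0.0024, 0, 0, 0, 0, 0.008], [-0.0005, -0.0023, 0, 0, 0, 0, 0.008], [-0.0004, -0.0025, 0, 0, 0, 0, 0.008], [-0.0001, -0.0024, 0, 0, 0, 0, 0.008], [0.0, -0.0024, 0, 0, 0, 0, 0.008], [0.0003, -0.0025, 0, 0, 0, 0, 0.008], [0.0005, -0.0023, 0, 0, 0, 0, 0.008], [0.0007, -0.0024, 0, 0, 0, 0, 0.008], [0.0004, -0.0009, 0, 0, 0, 0, 0.008], [0.0003, -0.0009, 0, 0, 0, 0, 0.008], [0.0004, -0.0009, 0, 0, 0, 0, 0.008], [0.0005, -0.0009, 0, 0, 0, 0, 0.008], [0.0004, -0.0008, 0, 0, 0, 0, 0.008], [0.0005, -0.0009, 0, 0, 0, 0, 0.008], [0.0005, -0.0008, 0, 0, 0, 0, 0.008], [0.0006, -0.0008, 0, 0, 0, 0, 0.008], [0.0006, -0.0008, 0, 0, 0, 0, 0.008], [0.0006, -0.0008, 0, 0, 0, 0, 0.008]]
p [0.4318, -0.4417] th 579.2
```

>>> carry_out:
  steps:
    - [-0.0011,-0.0022,0,0,0,0,0.008]
    - [-0.001,-0.0022,0,0,0,0,0.008]
    - [-0.0008,-0.0024,0,0,0,0,0.008]
    - [-0.0005,-0.0023,0,0,0,0,0.008]
    - [-0.0004,-0.0025,0,0,0,0,0.008]
    - [-0.0001,-0.0024,0,0,0,0,0.008]
    - [0.0,-0.0024,0,0,0,0,0.008]
    - [0.0003,-0.0025,0,0,0,0,0.008]
    - [0.0005,-0.0023,0,0,0,0,0.008]
    - [0.0007,-0.0024,0,0,0,0,0.008]

```text
time: 10.78
ee_pos: [0.4264, -0.4315, 0.1564]
ee_rot: [0.623, -0.334, 0.623, 0.336]
ft_force: [-0.7, 0.2, 7.9]
width: 0.159
```

```bash
python3 st.py 0 r; python3 - <<'E'
import cv2,numpy as np
a=cv2.resize(cv2.imread("pics/r_top.png")[190:270,200:300],None,fx=4,fy=4,interpolation=cv2.INTER_CUBIC)
b=cv2.resize(cv2.imread("pics/r_scene.png")[190:270,225:325],None,fx=4,fy=4,interpolation=cv2.INTER_CUBIC)
cv2.imwrite("pics/r.png",np.hstack([a,b]))
E
```

```text
t 10.7833 pos [ 0.4264 -0.4315  0.1564] act th 195.61 rad 0.0281 F [-0.68  0.22  7.89] Frad 0.6 Ftan_ccw -0.39 w 0.159
t 10.8333 pos [ 0.4266 -0.4321  0.1565] act th 196.77 rad 0.028 F [-0.51  0.44  6.32] Frad 0.36 Ftan_ccw -0.57 w 0.156
t 10.8833 pos [ 0.4266 -0.4321  0.1565] act th 196.74 rad 0.028 F [0.87 0.99 7.21] Frad -1.12 Ftan_ccw -0.7 w 0.16
```

View pics/r.png

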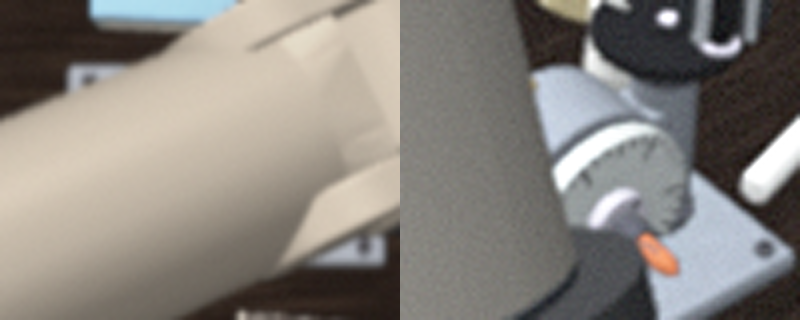

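>>> carry_out:
  steps:
    - [0.0004,-0.0009,0.0001,0,0,0,0.008]
    - [0.0003,-0.0009,0.0001,0,0,0,0.008]
    - [0.0004,-0.0009,0.0001,0,0,0,0.008]
    - [0.0005,-0.0009,0.0001,0,0,0,0.008]
    - [0.0004,-0.0008,0.0001,0,0,0,0.008]
    - [0.0005,-0.0009,0.0001,0,0,0,0.008]
    - [0.0005,-0.0008,0.0001,0,0,0,0.008]
    - [0.0006,-0.0008,0.0001,0,0,0,0.008]
    - [0.0006,-0.0008,0,0,0,0,0.008]
    - [0.0006,-0.0008,0,0,0,0,0.008]

```text
time: 11.72
ee_pos: [0.4304, -0.4398, 0.1565]
ee_rot: [0.622, -0.333, 0.623, 0.337]
ft_force: [-1.0, 0.1, 6.0]
width: 0.152
```

```bash
python3 st.py 0; python3 -c "
from rows import *
rows([.4318,-.4417],[.45347,-.42398],579.2,[2]*10)"
```

```text
t 11.7167 pos [ 0.4304 -0.4398  0.1565] act th 214.52 rad 0.028 F [-1.01  0.06  6.03] Frad 0.8 Ftan_ccw -0.62 w 0.152
[[0.0006, -0.0007, 0, 0, 0, 0, 0.008], [0.0007, -0.0007, 0, 0, 0, 0, 0.008], [0.0006, -0.0007, 0, 0, 0, 0, 0.008], [0.0007, -0.0007, 0, 0, 0, 0, 0.008], [0.0008, -0.0007, 0, 0, 0, 0, 0.008], [0.0007, -0.0006, 0, 0, 0, 0, 0.008], [0.0008, -0.0006, 0, 0, 0, 0, 0.008], [0.0008, -0.0006, 0, 0, 0, 0, 0.008], [0.0008, -0.0005, 0, 0, 0, 0, 0.008], [0.0008, -0.0005, 0, 0, 0, 0, 0.008]]
p [0.4391, -0.448] th 599.2
```

>>> carry_out:
  steps:
    - [0.0006,-0.0007,0,0,0,0,0.008]
    - [0.0007,-0.0007,0,0,0,0,0.008]
    - [0.0006,-0.0007,0,0,0,0,0.008]
    - [0.0007,-0.0007,0,0,0,0,0.008]
    - [0.0008,-0.0007,0,0,0,0,0.008]
    - [0.0007,-0.0006,0,0,0,0,0.008]
    - [0.0008,-0.0006,0,0,0,0,0.008]
    - [0.0008,-0.0006,0,0,0,0,0.008]
    - [0.0008,-0.0005,0,0,0,0,0.008]
    - [0.0008,-0.0005,0,0,0,0,0.008]

```text
time: 12.55
ee_pos: [0.4371, -0.4467, 0.1565]
ee_rot: [0.622, -0.333, 0.624, 0.336]
ft_force: [-2.1, 0.7, 5.1]
width: 0.159
```

```bash
python3 st.py 0; python3 -c "
from rows import *
rows([.4391,-.448],[.45347,-.42398],599.2,[2]*10)"
```

```text
t 12.55 pos [ 0.4371 -0.4467  0.1565] act th 234.24 rad 0.028 F [-2.07  0.7   5.13] Frad 0.65 Ftan_ccw -2.09 w 0.159
[[0.0009, -0.0005, 0, 0, 0, 0, 0.008], [0.0008, -0.0005, 0, 0, 0, 0, 0.008], [0.0009, -0.0004, 0, 0, 0, 0, 0.008], [0.0009, -0.0004, 0, 0, 0, 0, 0.008], [0.0009, -0.0004, 0, 0, 0, 0, 0.008], [0.0009, -0.0003, 0, 0, 0, 0, 0.008], [0.001, -0.0003, 0, 0, 0, 0, 0.008], [0.0009, -0.0003, 0, 0, 0, 0, 0.008], [0.001, -0.0002, 0, 0, 0, 0, 0.008], [0.0009, -0.0002, 0, 0, 0, 0, 0.008]]
p [0.4482, -0.4515] th 619.2
```

>>> carry_out:
  steps:
    - [0.0009,-0.0005,0,0,0,0,0.008]
    - [0.0008,-0.0005,0,0,0,0,0.008]
    - [0.0009,-0.0004,0,0,0,0,0.008]
    - [0.0009,-0.0004,0,0,0,0,0.008]
    - [0.0009,-0.0004,0,0,0,0,0.008]
    - [0.0009,-0.0003,0,0,0,0,0.008]
    - [0.001,-0.0003,0,0,0,0,0.008]
    - [0.0009,-0.0003,0,0,0,0,0.008]
    - [0.001,-0.0002,0,0,0,0,0.008]
    - [0.0009,-0.0002,0,0,0,0,0.008]

```text
time: 13.38
ee_pos: [0.447, -0.4511, 0.1566]
ee_rot: [0.622, -0.334, 0.624, 0.335]
ft_force: [-1.7, -2.3, 3.5]
width: 0.153
```

```bash
python3 st.py 0; python3 -c "
from rows import *
rows([.4482,-.4515],[.45347,-.42398],619.2,[2]*10)"
```

```text
t 13.3833 pos [ 0.447  -0.4511  0.1566] act th 256.62 rad 0.0279 F [-1.7  -2.28  3.46] Frad 2.62 Ftan_ccw -1.12 w 0.153
[[0.001, -0.0002, 0, 0, 0, 0, 0.008], [0.001, -0.0001, 0, 0, 0, 0, 0.008], [0.0009, -0.0001, 0, 0, 0, 0, 0.008], [0.001, -0.0, 0, 0, 0, 0, 0.008], [0.001, -0.0001, 0, 0, 0, 0, 0.008], [0.001, 0.0, 0, 0, 0, 0, 0.008], [0.0009, 0.0001, 0, 0, 0, 0, 0.008], [0.001, 0.0, 0, 0, 0, 0, 0.008], [0.001, 0.0001, 0, 0, 0, 0, 0.008], [0.0009, 0.0002, 0, 0, 0, 0, 0.008]]
p [0.4579, -0.4516] th 639.2
```

No contact yet (−1.1 N, small lag). On.

>>> carry_out:
  steps:
    - [0.001,-0.0002,0,0,0,0,0.008]
    - [0.001,-0.0001,0,0,0,0,0.008]
    - [0.0009,-0.0001,0,0,0,0,0.008]
    - [0.001,0,0,0,0,0,0.008]
    - [0.001,-0.0001,0,0,0,0,0.008]
    - [0.001,0,0,0,0,0,0.008]
    - [0.0009,0.0001,0,0,0,0,0.008]
    - [0.001,0,0,0,0,0,0.008]
    - [0.001,0.0001,0,0,0,0,0.008]
    - [0.0009,0.0002,0,0,0,0,0.008]

```text
time: 14.22
ee_pos: [0.4575, -0.4515, 0.1567]
ee_rot: [0.622, -0.335, 0.623, 0.335]
ft_force: [-1.4, -5.1, -1.3]
width: 0.162
```

```bash
python3 st.py 0; python3 -c "
from rows import *
rows([.4579,-.4516],[.45347,-.42398],639.2,[2]*10)"
```

```text
t 14.2167 pos [ 0.4575 -0.4515  0.1567] act th 278.37 rad 0.0278 F [-1.39 -5.09 -1.33] Frad 4.83 Ftan_ccw -2.12 w 0.162
[[0.001, 0.0002, 0, 0, 0, 0, 0.008], [0.001, 0.0002, 0, 0, 0, 0, 0.008], [0.0009, 0.0002, 0, 0, 0, 0, 0.008], [0.0009, 0.0003, 0, 0, 0, 0, 0.008], [0.001, 0.0003, 0, 0, 0, 0, 0.008], [0.0009, 0.0003, 0, 0, 0, 0, 0.008], [0.0009, 0.0004, 0, 0, 0, 0, 0.008], [0.0009, 0.0004, 0, 0, 0, 0, 0.008], [0.0009, 0.0004, 0, 0, 0, 0, 0.008], [0.0008, 0.0005, 0, 0, 0, 0, 0.008]]
p [0.4671, -0.4484] th 659.2
```

>>> carry_out:
  steps:
    - [0.001,0.0002,0,0,0,0,0.008]
    - [0.001,0.0002,0,0,0,0,0.008]
    - [0.0009,0.0002,0,0,0,0,0.008]
    - [0.0009,0.0003,0,0,0,0,0.008]
    - [0.001,0.0003,0,0,0,0,0.008]
    - [0.0009,0.0003,0,0,0,0,0.008]
    - [0.0009,0.0004,0,0,0,0,0.008]
    - [0.0009,0.0004,0,0,0,0,0.008]
    - [0.0009,0.0004,0,0,0,0,0.008]
    - [0.0008,0.0005,0,0,0,0,0.008]

```text
time: 15.05
ee_pos: [0.4643, -0.4496, 0.1567]
ee_rot: [0.621, -0.334, 0.625, 0.334]
ft_force: [-5.5, -6.1, -1.5]
width: 0.156
```

```bash
python3 st.py 0; python3 -c "
from rows import *
rows([.4671,-.4484],[.45347,-.42398],659.2,[1.5]*10)"
```

```text
t 15.05 pos [ 0.4643 -0.4496  0.1567] act th 292.96 rad 0.0278 F [-5.46 -6.09 -1.46] Frad 3.48 Ftan_ccw -7.4 w 0.156
[[0.0007, 0.0003, 0, 0, 0, 0, 0.008], [0.0006, 0.0004, 0, 0, 0, 0, 0.008], [0.0006, 0.0004, 0, 0, 0, 0, 0.008], [0.0006, 0.0004, 0, 0, 0, 0, 0.008], [0.0006, 0.0005, 0, 0, 0, 0, 0.008], [0.0006, 0.0004, 0, 0, 0, 0, 0.008], [0.0006, 0.0005, 0, 0, 0, 0, 0.008], [0.0005, 0.0005, 0, 0, 0, 0, 0.008], [0.0006, 0.0004, 0, 0, 0, 0, 0.008], [0.0005, 0.0005, 0, 0, 0, 0, 0.008]]
p [0.473, -0.4441] th 674.2
```

```bash
python3 st.py 0 s1 s2
```

```text
t 15.05 pos [ 0.4643 -0.4496  0.1567] act th 292.96 rad 0.0278 F [-5.46 -6.09 -1.46] Frad 3.48 Ftan_ccw -7.4 w 0.156
t 15.1 pos [ 0.4645 -0.4495  0.1567] act th 293.33 rad 0.0278 F [-5.06 -5.42 -2.05] Frad 2.97 Ftan_ccw -6.79 w 0.153
t 15.15 pos [ 0.4645 -0.4495  0.1567] act th 293.3 rad 0.0278 F [-5.56 -6.14 -1.57] Frad 3.44 Ftan_ccw -7.54 w 0.158
t 15.2 pos [ 0.4644 -0.4495  0.1567] act th 293.23 rad 0.0278 F [-4.86 -7.23 -1.03] Frad 4.73 Ftan_ccw -7.32 w 0.155
t 15.25 pos [ 0.4645 -0.4495  0.1567] act th 293.28 rad 0.0278 F [-4.02 -6.27 -1.54] Frad 4.18 Ftan_ccw -6.17 w 0.153
```

>>> carry_out:
  steps:
    - [-0.0006,-0.0003,0,0,0,0,0.008]
    - [0,0,0,0,0,0,0.008]
    - [0,0,0,0,0,0,0.008]
    - [0,0,0,0,0,0,0.008]
    - [0,0,0,0,0,0,0.008]
    - [0,0,0,0,0,0,0.008]
    - [0,0,0,0,0,0,0.008]
    - [0,0,0,0,0,0,0.008]
    - [0,0,0,0,0,0,0.008]
    - [0,0,0,0,0,0,0.008]

```text
time: 16.08
ee_pos: [0.4644, -0.4495, 0.1567]
ee_rot: [0.622, -0.334, 0.624, 0.334]
ft_force: [-2.9, -6.2, -2.1]
width: 0.156
```

```bash
python3 st.py 0 s3; python3 - <<'E'
import cv2,numpy as np
a=cv2.resize(cv2.imread("pics/s3_top.png")[190:270,200:300],None,fx=4,fy=4,interpolation=cv2.INTER_CUBIC)
b=cv2.resize(cv2.imread("pics/s3_scene.png")[190:270,225:325],None,fx=4,fy=4,interpolation=cv2.INTER_CUBIC)
cv2.imwrite("pics/s.png",np.hstack([a,b]))
E
```

```text
t 16.0833 pos [ 0.4644 -0.4495  0.1567] act th 293.26 rad 0.0278 F [-2.9  -6.17 -2.1 ] Frad 4.52 Ftan_ccw -5.1 w 0.156
t 16.1333 pos [ 0.4644 -0.4495  0.1567] act th 293.17 rad 0.0278 F [-3.91 -5.59 -1.15] Frad 3.6 Ftan_ccw -5.79 w 0.157
t 16.1833 pos [ 0.4644 -0.4495  0.1567] act th 293.22 rad 0.0278 F [-3.75 -4.99 -2.04] Frad 3.11 Ftan_ccw -5.41 w 0.153
```

View pics/s.png

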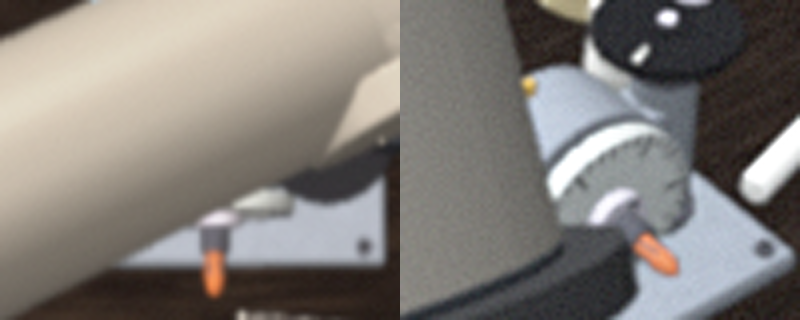

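```bash
python3 - <<'E'
import numpy as np
from scipy.optimize import least_squares
P=np.array([(.4295,-.4092),(.4266,-.4321),(.4304,-.4398),(.4371,-.4467),(.447,-.4511),(.4575,-.4515),(.4644,-.4495),(.4739,-.4047),(.4354,-.4453)])
r=least_squares(lambda c:np.hypot(*(P-c[:2]).T)-.028,[.4535,-.424]);print(r.x,r.fun*1e3)
r=least_squares(lambda c:np.hypot(*(P-c[:2]).T)-c[2],[.4535,-.424,.028]);print(r.x,r.fun*1e3)
E
cat > /dev/null <<'E'
E
python3 -c "
from rows import *
C=[.4536,-.4242]
import numpy as np
print(np.degrees(np.arctan2(-.4487+.4242,.4665-.4536)))
rows([.4665,-.4487],C,297.8+1080,[-6]+[-12]*2+[-18]*7)
"
```

```text
[ 0.45335943 -0.42381339] [-0.02101828  0.01311902 -0.02309903  0.07429227  0.01787647 -0.0054876
 -0.04116969  0.05774073  0.0038467 ]
[ 0.45336678 -0.42380319  0.02801542] [-0.03550037  0.00773612 -0.02665983  0.07144342  0.01405825 -0.01190661
 -0.05012061  0.02998399  0.00096564]
-62.23182175739697
[[-0.0025, -0.0015, 0, 0, 0, 0, 0.008], [-0.0056, -0.0016, 0, 0, 0, 0, 0.008], [-0.0059, -0.0004, 0, 0, 0, 0, 0.008], [-0.0086, 0.0017, 0, 0, 0, 0, 0.008], [-0.0076, 0.0043, 0, 0, 0, 0, 0.008], [-0.006, 0.0064, 0, 0, 0, 0, 0.008], [-0.0036, 0.008, 0, 0, 0, 0, 0.008], [-0.0011, 0.0087, 0, 0, 0, 0, 0.008], [0.0017, 0.0086, 0, 0, 0, 0, 0.008], [0.0043, 0.0076, 0, 0, 0, 0, 0.008]]
p [0.4316, -0.4069] th 1221.8
```

```bash
python3 -c "
from rows import *
C=[.4534,-.4239]
inc=[-6]+[-12]*2+[-18]*7+[-20]*40
def r(p,th,inc):
    import numpy as np
    for k in range(0,len(inc),10):
        rows(p,C,th,inc[k:k+10])
        th+=sum(inc[k:k+10]); p=np.round(np.array(C)+.028*np.array([np.cos(np.radians(th)),np.sin(np.radians(th))]),4)
r([.4665,-.4487],297.8+1080,inc)
"
```

```text
[[-0.0027, -0.0012, 0, 0, 0, 0, 0.008], [-0.0056, -0.0016, 0, 0, 0, 0, 0.008], [-0.0059, -0.0004, 0, 0, 0, 0, 0.008], [-0.0086, 0.0017, 0, 0, 0, 0, 0.008], [-0.0076, 0.0043, 0, 0, 0, 0, 0.008], [-0.006, 0.0064, 0, 0, 0, 0, 0.008], [-0.0036, 0.008, 0, 0, 0, 0, 0.008], [-0.0011, 0.0087, 0, 0, 0, 0, 0.008], [0.0017, 0.0086, 0, 0, 0, 0, 0.008], [0.0043, 0.0076, 0, 0, 0, 0, 0.008]]
p [0.4314, -0.4066] th 1221.8
[[0.0072, 0.0065, 0, 0, 0, 0, 0.008], [0.0091, 0.0036, 0, 0, 0, 0, 0.008], [0.0097, 0.0003, 0, 0, 0, 0, 0.008], [0.0092, -0.003, 0, 0, 0, 0, 0.008], [0.0077, -0.006, 0, 0, 0, 0, 0.008], [0.0051, -0.0083, 0, 0, 0, 0, 0.008], [0.002, -0.0095, 0, 0, 0, 0, 0.008], [-0.0014, -0.0096, 0, 0, 0, 0, 0.008], [-0.0046, -0.0086, 0, 0, 0, 0, 0.008], [-0.0072, -0.0065, 0, 0, 0, 0, 0.008]]
p [0.4682, -0.4477] th 1021.8
[[-0.0091, -0.0036, 0, 0, 0, 0, 0.008], [-0.0097, -0.0003, 0, 0, 0, 0, 0.008], [-0.0092, 0.003, 0, 0, 0, 0, 0.008], [-0.0077, 0.006, 0, 0, 0, 0, 0.008], [-0.0051, 0.0083, 0, 0, 0, 0, 0.008], [-0.002, 0.0095, 0, 0, 0, 0, 0.008], [0.0014, 0.0096, 0, 0, 0, 0, 0.008], [0.0046, 0.0086, 
[... 247 characters left out ...]
0083, 0, 0, 0, 0, 0.008], [0.002, -0.0095, 0, 0, 0, 0, 0.008], [-0.0014, -0.0096, 0, 0, 0, 0, 0.008], [-0.0046, -0.0086, 0, 0, 0, 0, 0.008], [-0.0072, -0.0065, 0, 0, 0, 0, 0.008], [-0.0091, -0.0036, 0, 0, 0, 0, 0.008], [-0.0097, -0.0003, 0, 0, 0, 0, 0.008]]
p [0.4494, -0.4516] th 621.8
[[-0.0092, 0.003, 0, 0, 0, 0, 0.008], [-0.0077, 0.006, 0, 0, 0, 0, 0.008], [-0.0051, 0.0083, 0, 0, 0, 0, 0.008], [-0.002, 0.0095, 0, 0, 0, 0, 0.008], [0.0014, 0.0096, 0, 0, 0, 0, 0.008], [0.0046, 0.0086, 0, 0, 0, 0, 0.008], [0.0072, 0.0065, 0, 0, 0, 0, 0.008], [0.0091, 0.0036, 0, 0, 0, 0, 0.008], [0.0097, 0.0003, 0, 0, 0, 0, 0.008], [0.0092, -0.003, 0, 0, 0, 0, 0.008]]
p [0.4666, -0.3992] th 421.79999999999995
```

>>> carry_out:
  steps:
    - [-0.0027,-0.0012,0,0,0,0,0.008]
    - [-0.0056,-0.0016,0,0,0,0,0.008]
    - [-0.0059,-0.0004,0,0,0,0,0.008]
    - [-0.0086,0.0017,0,0,0,0,0.008]
    - [-0.0076,0.0043,0,0,0,0,0.008]
    - [-0.006,0.0064,0,0,0,0,0.008]
    - [-0.0036,0.008,0,0,0,0,0.008]
    - [-0.0011,0.0087,0,0,0,0,0.008]
    - [0.0017,0.0086,0,0,0,0,0.008]
    - [0.0043,0.0076,0,0,0,0,0.008]

```text
time: 17.02
ee_pos: [0.4331, -0.4044, 0.1567]
ee_rot: [0.623, -0.335, 0.622, 0.335]
ft_force: [3.7, -6.1, -6.7]
width: 0.157
```

>>> carry_out:
  steps:
    - [0.0072,0.0065,0,0,0,0,0.008]
    - [0.0091,0.0036,0,0,0,0,0.008]
    - [0.0097,0.0003,0,0,0,0,0.008]
    - [0.0092,-0.003,0,0,0,0,0.008]
    - [0.0077,-0.006,0,0,0,0,0.008]
    - [0.0051,-0.0083,0,0,0,0,0.008]
    - [0.002,-0.0095,0,0,0,0,0.008]
    - [-0.0014,-0.0096,0,0,0,0,0.008]
    - [-0.0046,-0.0086,0,0,0,0,0.008]
    - [-0.0072,-0.0065,0,0,0,0,0.008]

```text
time: 17.85
ee_pos: [0.4703, -0.4463, 0.1567]
ee_rot: [0.623, -0.336, 0.621, 0.336]
ft_force: [1.4, 1.7, -0.9]
width: 0.154
```

```bash
python3 st.py 0
```

```text
t 17.85 pos [ 0.4703 -0.4463  0.1567] act th 307.13 rad 0.0279 F [ 1.4   1.68 -0.9 ] Frad -0.49 Ftan_ccw 2.13 w 0.154
```

>>> carry_out:
  steps:
    - [-0.0091,-0.0036,0,0,0,0,0.008]
    - [-0.0097,-0.0003,0,0,0,0,0.008]
    - [-0.0092,0.003,0,0,0,0,0.008]
    - [-0.0077,0.006,0,0,0,0,0.008]
    - [-0.0051,0.0083,0,0,0,0,0.008]
    - [-0.002,0.0095,0,0,0,0,0.008]
    - [0.0014,0.0096,0,0,0,0,0.008]
    - [0.0046,0.0086,0,0,0,0,0.008]
    - [0.0072,0.0065,0,0,0,0,0.008]
    - [0.0091,0.0036,0,0,0,0,0.008]

```text
time: 18.68
ee_pos: [0.4464, -0.3967, 0.1568]
ee_rot: [0.622, -0.335, 0.624, 0.334]
ft_force: [-0.6, -6.2, -7.1]
width: 0.155
```

>>> carry_out:
  steps:
    - [0.0097,0.0003,0,0,0,0,0.008]
    - [0.0092,-0.003,0,0,0,0,0.008]
    - [0.0077,-0.006,0,0,0,0,0.008]
    - [0.0051,-0.0083,0,0,0,0,0.008]
    - [0.002,-0.0095,0,0,0,0,0.008]
    - [-0.0014,-0.0096,0,0,0,0,0.008]
    - [-0.0046,-0.0086,0,0,0,0,0.008]
    - [-0.0072,-0.0065,0,0,0,0,0.008]
    - [-0.0091,-0.0036,0,0,0,0,0.008]
    - [-0.0097,-0.0003,0,0,0,0,0.008]

```text
time: 19.52
ee_pos: [0.4482, -0.4515, 0.1567]
ee_rot: [0.623, -0.334, 0.623, 0.335]
ft_force: [1.3, 1.0, -5.2]
width: 0.154
```

>>> carry_out:
  steps:
    - [-0.0092,0.003,0,0,0,0,0.008]
    - [-0.0077,0.006,0,0,0,0,0.008]
    - [-0.0051,0.0083,0,0,0,0,0.008]
    - [-0.002,0.0095,0,0,0,0,0.008]
    - [0.0014,0.0096,0,0,0,0,0.008]
    - [0.0046,0.0086,0,0,0,0,0.008]
    - [0.0072,0.0065,0,0,0,0,0.008]
    - [0.0091,0.0036,0,0,0,0,0.008]
    - [0.0097,0.0003,0,0,0,0,0.008]
    - [0.0092,-0.003,0,0,0,0,0.008]

```text
time: 20.35
ee_pos: [0.4651, -0.3984, 0.1568]
ee_rot: [0.622, -0.334, 0.624, 0.335]
ft_force: [-2.8, -2.7, -5.6]
width: 0.154
```

```bash
python3 st.py 0; python3 -c "
from rows import *
rows([.4666,-.3992],[.4534,-.4239],421.8,[-20]*6+[-14,-8,-5,-3])"
```

```text
t 20.35 pos [ 0.4651 -0.3984  0.1568] act th 65.52 rad 0.0281 F [-2.82 -2.67 -5.62] Frad -3.6 Ftan_ccw 1.46 w 0.154
[[0.0077, -0.006, 0, 0, 0, 0, 0.008], [0.0051, -0.0083, 0, 0, 0, 0, 0.008], [0.002, -0.0095, 0, 0, 0, 0, 0.008], [-0.0014, -0.0096, 0, 0, 0, 0, 0.008], [-0.0046, -0.0086, 0, 0, 0, 0, 0.008], [-0.0072, -0.0065, 0, 0, 0, 0, 0.008], [-0.0062, -0.0029, 0, 0, 0, 0, 0.008], [-0.0038, -0.0009, 0, 0, 0, 0, 0.008], [-0.0025, -0.0003, 0, 0, 0, 0, 0.008], [-0.0014, -0.0001, 0, 0, 0, 0, 0.008]]
p [0.4543, -0.4519] th 271.8
```

>>> carry_out:
  steps:
    - [0.0077,-0.006,0,0,0,0,0.008]
    - [0.0051,-0.0083,0,0,0,0,0.008]
    - [0.002,-0.0095,0,0,0,0,0.008]
    - [-0.0014,-0.0096,0,0,0,0,0.008]
    - [-0.0046,-0.0086,0,0,0,0,0.008]
    - [-0.0072,-0.0065,0,0,0,0,0.008]
    - [-0.0062,-0.0029,0,0,0,0,0.008]
    - [-0.0038,-0.0009,0,0,0,0,0.008]
    - [-0.0025,-0.0003,0,0,0,0,0.008]
    - [-0.0014,-0.0001,0,0,0,0,0.008]

```text
time: 21.18
ee_pos: [0.4536, -0.4518, 0.1569]
ee_rot: [0.623, -0.335, 0.623, 0.334]
ft_force: [0.8, -1.5, -7.8]
width: 0.153
```

```bash
python3 st.py 0 v; python3 - <<'E'
import cv2,numpy as np
a=cv2.resize(cv2.imread("pics/v_top.png")[190:270,200:300],None,fx=4,fy=4,interpolation=cv2.INTER_CUBIC)
b=cv2.resize(cv2.imread("pics/v_scene.png")[190:270,225:325],None,fx=4,fy=4,interpolation=cv2.INTER_CUBIC)
cv2.imwrite("pics/v.png",np.hstack([a,b]))
E
```

```text
t 21.1833 pos [ 0.4536 -0.4518  0.1569] act th 270.32 rad 0.0279 F [ 0.78 -1.46 -7.75] Frad 1.46 Ftan_ccw 0.78 w 0.153
t 21.2333 pos [ 0.4535 -0.4518  0.1569] act th 270.12 rad 0.0278 F [-0.21 -2.41 -7.75] Frad 2.41 Ftan_ccw -0.21 w 0.154
t 21.2833 pos [ 0.4536 -0.4518  0.1569] act th 270.19 rad 0.0278 F [-1.39 -2.96 -8.31] Frad 2.95 Ftan_ccw -1.4 w 0.158
```

View pics/v.png

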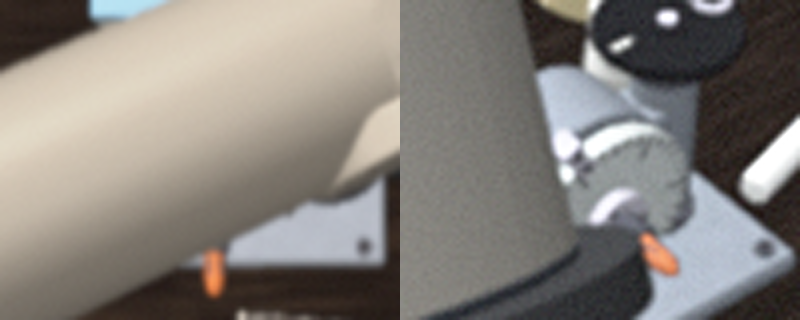

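>>> carry_out:
  steps:
    - [0,0,0,0,0,0,0.02]
    - [0,0,0,0,0,0,0.03]
    - [0,0,0,0,0,0,0.04]
    - [0,0,0,0,0,0,0.045]
    - [0,0,0,0,0,0,0.045]
    - [0,0,0,0,0,0,0.045]
    - [0,0,0.004,0,0,0,0.045]
    - [0,0,0.008,0,0,0,0.045]
    - [0,0,0.012,0,0,0,0.045]
    - [0,0,0.015,0,0,0,0.045]

```text
time: 22.12
ee_pos: [0.4544, -0.451, 0.1968]
ee_rot: [0.623, -0.335, 0.623, 0.335]
ft_force: [-0.5, 0.7, 0.2]
width: 0.525
```

>>> carry_out:
  steps:
    - [0,0,0.015,0,0,0,0.045]
    - [0,0,0.015,0,0,0,0.045]
    - [0,0,0.015,0,0,0,0.045]
    - [0,0,0.015,0,0,0,0.045]
    - [-0.005,0.01,0.005,0,0,0,0.045]
    - [-0.01,0.02,0,0,0,0,0.045]
    - [-0.01,0.02,0,0,0,0,0.045]
    - [-0.01,0.02,0,0,0,0,0.045]
    - [-0.01,0.02,0,0,0,0,0.045]
    - [-0.01,0.02,0,0,0,0,0.045]

```text
time: 22.95
ee_pos: [0.399, -0.341, 0.2623]
ee_rot: [0.623, -0.335, 0.623, 0.334]
ft_force: [0.1, 0.9, 0.8]
width: 0.531
```

```bash
python3 st.py 0 w
```

```text
t 22.95 pos [ 0.399  -0.341   0.2623] act th 123.28 rad 0.0993 F [0.12 0.92 0.83] Frad 0.7 Ftan_ccw -0.61 w 0.531
t 23.0 pos [ 0.3975 -0.3367  0.2619] act th 122.66 rad 0.1037 F [-2.43  3.73 -1.9 ] Frad 4.45 Ftan_ccw 0.03 w 0.523
t 23.05 pos [ 0.3989 -0.3386  0.2622] act th 122.59 rad 0.1014 F [ 0.28  0.61 -0.63] Frad 0.37 Ftan_ccw -0.56 w 0.527
```

View pics/w_scene.png

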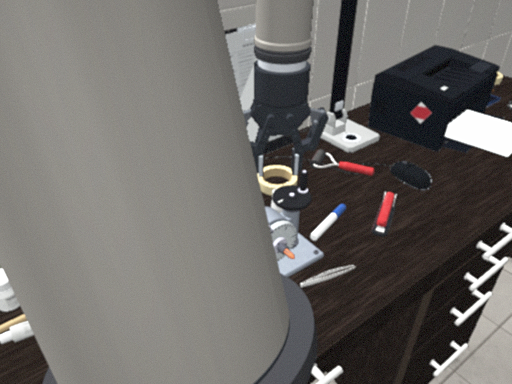

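View pics/w_top.png

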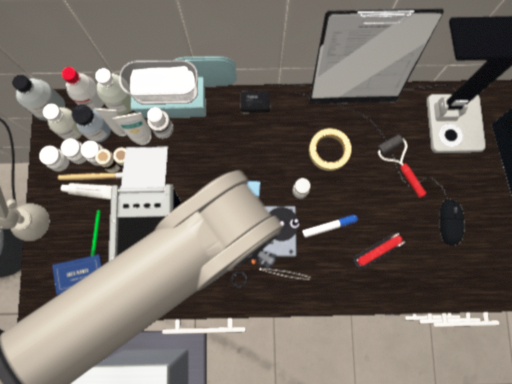

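>>> carry_out:
  steps:
    - [-0.001,0.02,0,0,0,0,0.045]
    - [-0.001,0.025,0,0,0,0,0.045]
    - [-0.001,0.025,0,0,0,0,0.045]
    - [-0.002,0.025,0,0,0,0,0.045]
    - [-0.002,0.025,0,0,0,0,0.045]
    - [-0.003,0.025,0,0,0,0,0.045]
    - [-0.003,0.025,0,0,0,0,0.045]
    - [-0.003,0.025,0,0,0,0,0.045]
    - [-0.003,0.025,0,0,0,0,0.045]
    - [-0.003,0.025,0,0,0,0,0.045]

```text
time: 23.88
ee_pos: [0.3781, -0.0962, 0.2625]
ee_rot: [0.624, -0.335, 0.622, 0.334]
ft_force: [0.2, 0.6, -0.6]
width: 0.531
```

>>> carry_out:
  steps:
    - [-0.003,0.025,0,0,0,0,0.045]
    - [-0.003,0.025,0,0,0,0,0.045]
    - [-0.003,0.025,0,0,0,0,0.045]
    - [-0.003,0.025,0,0,0,0,0.045]
    - [-0.003,0.025,0,0,0,0,0.045]
    - [-0.004,0.025,0,0,0,0,0.045]
    - [-0.004,0.025,0,0,0,0,0.045]
    - [-0.006,0.022,0,0,0,0,0.045]
    - [-0.009,0.021,0,0,0,0,0.045]
    - [-0.01,0.021,0,0,0,0,0.045]

```text
time: 24.72
ee_pos: [0.3306, 0.1435, 0.2624]
ee_rot: [0.624, -0.334, 0.622, 0.334]
ft_force: [-0.1, 1.1, 0.4]
width: 0.523
```

>>> carry_out:
  steps:
    - [-0.011,0.021,0,0,0,0,0.045]
    - [-0.011,0.021,0,0,0,0,0.045]
    - [-0.011,0.021,0,0,0,0,0.045]
    - [-0.011,0.021,0,0,0,0,0.045]
    - [-0.011,0.021,0,0,0,0,0.045]
    - [-0.01,0.021,0,0,0,0,0.045]
    - [-0.0065,0.024,0,0,0,0,0.045]
    - [-0.0065,0.024,0,0,0,0,0.045]
    - [-0.0065,0.024,0,0,0,0,0.045]
    - [-0.0065,0.024,0,0,0,0,0.045]

```text
time: 25.55
ee_pos: [0.2396, 0.3662, 0.2624]
ee_rot: [0.624, -0.334, 0.622, 0.335]
ft_force: [0.7, 1.1, 0.7]
width: 0.53
```

```bash
python3 st.py 0 x; python3 - <<'E'
from h import *
for n in ["scene","top"]:
    p=get_image(n)
    for l in ["dial","dog_face","stop_block","loupe_mid","tweezers_mid","slide_box_mid","jar_small_mid","marker_mid"]:
        print(n,l,[(np.round(d["location"],4).tolist(),round(d["confidence"],2)) for d in nets.tip_of(p,l)[:2]])
    if n=="scene": s=p
A=np.array([.4185,-.3645,.0755])
im=s["image"][:,:,::-1].copy();outs=[]
k=8;u0,v0=232,205
for ph in (56,60,64):
    c=cv2.resize(im[v0:v0+55,u0:u0+32],None,fx=k,fy=k,interpolation=cv2.INTER_CUBIC)
    a=np.radians(ph);r=np.array([0,np.cos(a),np.sin(a)]);tg=np.array([0,-np.sin(a),np.cos(a)])
    Q={}
    for i,rr in enumerate((.0455,.0665)):
        for j,x in enumerate((-.006,.006)):
            for l,tt in enumerate((0,.010)):
                u,v=proj(s,A+[x,0,0]+rr*r+tt*tg);Q[i,j,l]=(int((u-u0+.5)*k),int((v-v0+.5)*k))
    for p in Q:
        for q in Q:
            if sum(abs(m-n) for m,n in zip(p,q))==1: cv2.line(c,Q[p],Q[q],(0,0,255) if p[2]==q[2]==0 else (0,200,0),1)
    cv2.putText(c,str(ph),(5,15),0,.5,(255,0,0),1);outs.append(c)
cv2.imwrite("pics/y.png",np.hstack(outs))
E
```

```text
t 25.55 pos [0.2396 0.3662 0.2624] act th 105.15 rad 0.8187 F [0.75 1.08 0.71] Frad 0.85 Ftan_ccw -1.0 w 0.53
t 25.6 pos [0.2368 0.3717 0.2621] act th 105.23 rad 0.8246 F [-0.83  5.06  0.41] Frad 5.1 Ftan_ccw -0.53 w 0.522
t 25.65 pos [0.2376 0.369  0.262 ] act th 105.23 rad 0.8218 F [ 0.05 -0.56 -0.11] Frad -0.55 Ftan_ccw 0.1 w 0.523
scene dial [([0.4473, -0.3606, 0.0723], 0.79)]
scene dog_face [([0.4209, -0.3327, 0.1175], 0.67)]
scene stop_block [([0.4219, -0.3101, 0.0812], 0.67), ([0.4545, -0.4526, 0.1611], 0.6)]
scene loupe_mid [([0.343, -0.3265, 0.021], 0.69)]
scene tweezers_mid [([0.3534, -0.4363, 0.0196], 0.72), ([0.3406, -0.3267, 0.0202], 0.48)]
scene slide_box_mid [([0.5564, -0.3406, 0.0216], 0.74)]
scene jar_small_mid [([0.5506, -0.4765, 0.0178], 0.49)]
scene marker_mid [([0.4228, -0.3325, 0.1195], 0.64), ([0.4615, -0.5461, 0.0247], 0.57)]
top dial [([0.4479, -0.3666, 0.0737], 0.6), ([0.4531, -0.427, 0.1614], 0.32)]
top dog_face [([0.4225, -0.3366, 0.1221], 0.91)]
top stop_block [([0.4617, -0.5492, 0.0192], 0.58), ([0.4192, -0.3044, 0.075], 0.47)]
top loupe_mid [([0.3418, -0.3309, 0.0225], 0.41)]
top tweezers_mid [([0.3476, -0.4365, 0.0204], 0.45)]
top slide_box_mid [([0.554, -0.3394, 0.0222], 0.8)]
top jar_small_mid [([0.5518, -0.4839, 0.0235], 0.55)]
top marker_mid [([0.4615, -0.5525, 0.019], 0.72), ([0.453, -0.4247, 0.1587], 0.52)]
```

View pics/y.png

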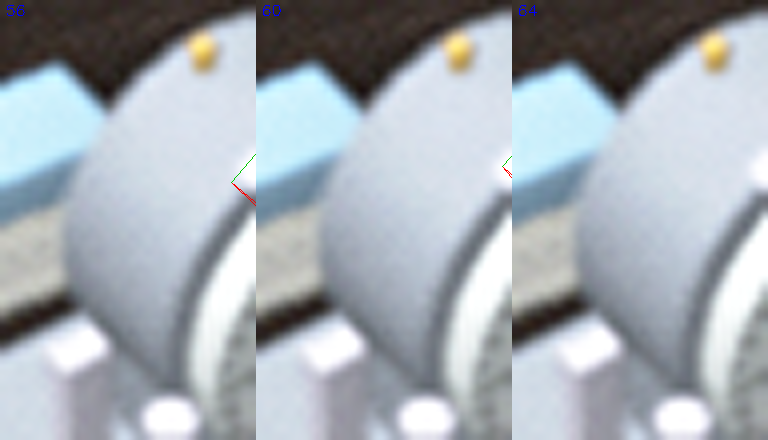

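View pics/x_scene.png

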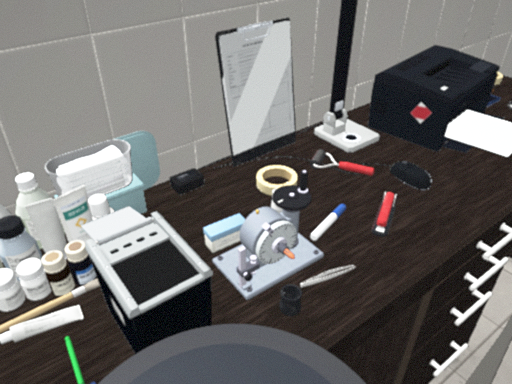

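```bash
python3 - <<'E'
from h import *
s=get_image("scene")
A=np.array([.4185,-.3645,.0755])
im=s["image"][:,:,::-1].copy();outs=[]
k=6;u0,v0=240,202
for ph in (56,60,64):
    c=cv2.resize(im[v0:v0+50,u0:u0+42],None,fx=k,fy=k,interpolation=cv2.INTER_CUBIC)
    a=np.radians(ph);r=np.array([0,np.cos(a),np.sin(a)]);tg=np.array([0,-np.sin(a),np.cos(a)])
    Q={}
    for i,rr in enumerate((.0455,.0665)):
        for j,x in enumerate((-.006,.006)):
            for l,tt in enumerate((0,.010)):
                u,v=proj(s,A+[x,0,0]+rr*r+tt*tg);Q[i,j,l]=(int((u-u0+.5)*k),int((v-v0+.5)*k))
    for p in Q:
        for q in Q:
            if sum(abs(m-n) for m,n in zip(p,q))==1: cv2.line(c,Q[p],Q[q],(0,0,255) if p[2]==q[2]==0 else (0,200,0),1)
    cv2.putText(c,str(ph),(5,15),0,.5,(255,0,0),1);outs.append(c)
cv2.imwrite("pics/z.png",np.hstack(outs))
e=env.read_state();print(e["time"],e["joint_velocities"].round(3))
E
```

```text
26.6 [ 0.     0.    -0.002 -0.001  0.001  0.001  0.001]
```

View pics/z.png

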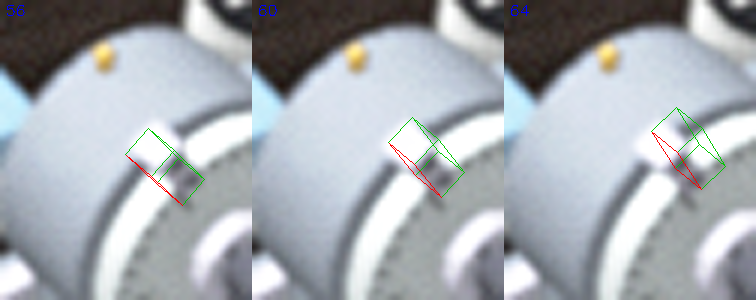

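```bash
python3 -c "
from workcell import hand_in
print(hand_in())"
```

```text
the job is handed in; nothing more can be done
None
```

The bullet has been turned from its first land to its second, the gripper is clear of the rotator, and the job is handed in. No verdict came back.

**Stop:** I wound the crank anticlockwise about 1.35 turns from where it started, until the dog came down on the stop screw. I leaned on the screw for about 1.1 s. The force along the handle's path read about 7 N at first, a little over the 6 N asked for. I backed the command off and it settled at about 5.4 N. The highest single reading was 7.5 N, below the 10 N limit.

**Turn:** I then wound clockwise three turns, counted from the estimated first contact. That contact angle is good to about 5° of crank, or about 0.3° of dial. I let go, lifted off and moved the arm back to its starting side.

**Last checks**
- **Dog position:** A model of the dog laid over the camera picture puts it 58–60° clockwise of the stop's mid setting, about 54–56 mm in a straight line (allowed 52.4–59.4 mm). The trained networks' looser readings were 53° from one camera and 59.5° from the other. The 53° reading would be outside the 4° tolerance, but I trusted the overlay and the turn count.
- **Things on the desk:** The loupe, tweezers, slide box, jar and marker were found where they were before, within about 7 mm, in line with the networks' accuracy.
- **Robot:** The arm was at rest and touching nothing at about 26.6 s, out of the 67 s allowed.

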